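# Lock the crown of the cup draining stand and hang up the rinsed cups

### The arm

A 6-joint arm with a two-finger parallel gripper is mounted at the origin on the work surface. World frame = base frame: x ahead of the robot, y to its left, z up, the work surface at z = 0. Lengths are in m, angles in rad, forces in N, time in s.
With the tool pointing down it reaches from about 0.35 to 0.775 m from the base axis. Payload 5.5 kg.
Tool frame: the origin (TCP) lies midway between the tips of the shut fingers; the grasp point (between the pads) lies 19 mm behind it; z points along the fingers, y is the line along which they close (so a half turn about z gives the same grasp; the last joint's range is limited). The gripper opens to 85 mm and grips with 20 to 120 N. Pads are 22 mm wide; open, the fingers measure 114 mm over their backs; the gripper's body (76 mm by 85 mm) begins 54 mm behind the grasp point. The pads swing forward as they close: fully open they stand 13 mm farther back than shut.
Start: joints at [0.977, 0.313, 0.046, 1.304, 0, 1.431], TCP at [0.252, 0.517, 0.231] pointing down, gripper open.
Joint ranges: [-2.76, 2.76], [-0.86, 1.69], [-1.03, 1.26], [-2.2, 2.34], [-1.47, 1.5], [-3.14, 3.14]. Speed limits (rad/s): [2.57, 2.57, 3.14, 3.14, 3.14, 3.14].

### API

Orientations are given as a unit quaternion [w, x, y, z].
In Python, from workcell import env gives the robot as it stands. The module is installed in compiled form; this text tells all that it offers.
- The arm moves only by the tool servo_tool, never from a script. Its argument "increments" is a list of rows, each an object of numbers: "grip": the closure, from 0 (fully open) to 1 (shut); "x", "y", "z": the shift along the tool's x, y, z in mm; "roll": the turn about the tool's z in degrees. In form: [{"grip": .., "x": .., "y": .., "z": .., "roll": ..}, ...]. A call has 1 to 5 rows; each row shifts and turns the commanded pose from where the row before left it, along the tool's axes as they then stand; what a row does not reach is not made up. A row lasts 1/12 s, in which the tool goes at most 41.7 mm and 7.16 degrees, less where a joint would pass 70% of its speed; a pose out of reach is approached as far as the arm can. A call is refused whole if a number of a shift passes 41.7 or a number of a turn 7.16, either way. A call with a gripper value outside its range is refused whole. The fingers move at their own pace and stop on an object; "grip_force" is the grip in N (left out, the last holds). Time passes only in rows, so rows that do not move let the fingers close. It gives the time, the measured TCP pose, the force, the opening and the grip force at its end, in the units of the state.
- env.get_state(): the state, without advancing time (a new reading comes with each control period).
- env.read_camera(name): name is "scene" or "top" or "wrist"; returns the picture (480x640x3 uint8, red, green, blue); there is no depth.
- env.get_calibration(name): a dict with "vertical_fov" (degrees; the focal length in pixels is half the picture's height over the tangent of half this angle, whatever the lens; pixels are square), "cx", "cy" (the principal point, pixels), "rvec" (rotation vector, rad) and "tvec" (3), from world to camera coordinates, as OpenCV has them; the wrist camera has in their place "tool_from_camera" (4x4, takes a point from camera to tool coordinates, whose origin is the TCP and whose axes are the flange's). Camera axes: x right, y down, z forward; pixel columns grow to the right and rows downward; lengths in m; the calibration is good to about 2 mm. A picture is of the moment at which its call begins: read the wrist's pose just before it. get_calibration takes no time and is no camera call.
- env.hand_in(): hands the job in; it is judged then, once.
The state is a dict: "clock": time; "joint_pos": joint angles; "qvel": joint speeds; "tau": joint torques, N m; "tcp_pos": TCP position; "orientation": TCP orientation; "wrist_force": force on the tool from outside, world axes, zero at the start; "ft_torque": the same for the moment, N m; "finger_gap": finger opening in m; "grip_force": force on a finger pad.
Only numpy, scipy, OpenCV 4.12 (cv2) and the standard library are available. Lean on these libraries where they do the work, as an engineer would, in place of code of your own. Each camera call takes 0.05 s, during which the arm holds its last target. There are 200 camera calls.

### The job

The crown of the cup draining stand has come loose: turn it until its clamp screw faces the flat on the post, and tighten the screw hard against the flat with its lever. Only then hang every rinsed cup mouth-down on a peg of its own, down as far as it goes so that the peg carries it, and leave the things around the work where they are.

Things in the scene. Friction and masses are not known exactly. Their poses are not given: they have to be found in the camera images.
- post_top (a point): centre of the top end of the stand's upright steel post, 152 mm above the table. The post is round, 28 mm in diameter, with one flat milled down its side (10 mm from the axis): a D seen from above. x axis: the way the flat faces (level); z axis: up. The stand is fixed to the table; its base is a wooden disc, 230 mm wide and 12 mm thick
- crown_grip (a point): point on the post's axis, 116 mm above the table, inside the crown: a wooden collar 48 mm in diameter, 62 to 126 mm above the table, that carries four pegs and the clamp screw 72 degrees apart. Its side above the spokes (their tops at 88 mm) can be gripped from above. x axis: the way the screw points out; z axis: up
- crown (a joint): angle of the crown about the post in rad, counterclockwise seen from above; 0 when its clamp screw faces the flat squarely. It turns stiffly (0.3 N m) and stays where it is left while the screw is slack
- clamp (a joint): turn of the clamp screw's lever in rad, growing clockwise seen from outside, facing the screw head; clockwise tightens. 0: slack, lever leaning 40 degrees left of upright. Facing the flat it comes up hard at about 1.6 (50 degrees right of upright; about 7 N at its end tighten it); facing the round of the post it stops below 0.6. Turns stiffly (0.1 N m), stays where left
- clamp_pivot (a point): where the lever sits on the screw's axis, 48 mm from the post's axis and 105 mm above the table; x axis points out along the screw. A steel boss 20 mm in diameter stands out from the crown to 42 mm from the post's axis, behind the lever
- clamp_tip (a point): free end of the clamp lever, 50 mm from the screw's axis. The lever is a dark steel bar 11 mm wide and 10 mm thick; it swings in the upright plane 48 mm from the post's axis
- peg1_tip (a point): very tip of a round wooden peg, 16 mm in diameter with a round end, 96 mm from the post's axis and 151 mm above the table. A level spoke 80 mm above the table runs out to 70 mm from the axis and bends up into the peg, which leans outwards 20 degrees from vertical. This peg is the first counterclockwise, seen from above, from the screw (72 degrees)
- peg2_tip (a point): tip of another such peg, 144 degrees counterclockwise from the screw
- peg3_tip (a point): tip of another such peg, 216 degrees counterclockwise from the screw
- peg4_tip (a point): tip of another such peg, 288 degrees counterclockwise from the screw
- cup1_mid (a point): white ceramic tea cup without handle, standing mouth-down: 52 mm tall, outer diameter 66 mm at the mouth (below), 63 mm at the closed end (above), walls 3.5 mm, 48 mm deep inside, about 130 g. The point is its centre, 26 mm above the rim; z axis from mouth to closed end (up when mouth-down). 2 to 4 of the four alike cups are there; an absent one reads None
- cup2_mid (a point): another such cup; the point and axes as for cup1
- cup3_mid (a point): another such cup; the point and axes as for cup1
- cup4_mid (a point): another such cup; the point and axes as for cup1
- ramen_bowl: ceramic ramen bowl, 170 mm wide, 78 mm tall, on a dark trivet; leave alone; origin at its foot
- bento_tin: stainless steel bento tin with clip latches, 114 x 178 x 60 mm; leave alone; origin under its centre
- lantern: small grey and white battery lantern, 90 mm wide, 165 mm tall with its bail; leave alone; origin under its centre
- rice_scoop: flat white plastic rice scoop, 210 mm long, lying; leave alone; origin near its middle
There are look-alikes about, which are no part of the job. There is more than one size of the part that bears post_top; the job needs the largest. What is shaped like the part that bears cup4_mid but turquoise is not meant.

How it is judged:
On the way, in this order (a step that is already met when the one before it is completed fails the run):
1. the crown is turned until its screw faces the flat (within 0.15 rad), the screw still slack (value of joint crown between -0.15 and 0.15 rad and value of joint clamp below 0.4 rad), for 0.2 s.
2. the clamp screw is tightened against the flat (lever turned past 1.15 rad) with the crown facing it within 0.15 rad (value of joint crown between -0.15 and 0.15 rad and value of joint clamp above 1.15 rad), for 0.3 s.
At the end, for the whole second after the job is handed in: The crown faces the flat within 0.15 rad, lever past 1.15 rad; every cup there is hangs at rest on a peg, mouth downwards (its axis within 1.2 rad of upright), the peg's tip inside it at least 16 mm past the cup's centre (22 mm when fully down) and within 38 mm of it (all of step 2 and ((z of peg1_tip in the frame of cup1_mid above 0.016 m and distance between peg1_tip and cup1_mid below 0.038 m) or (z of peg2_tip in the frame of cup1_mid above 0.016 m and distance between peg2_tip and cup1_mid below 0.038 m) or (z of peg3_tip in the frame of cup1_mid above 0.016 m and distance between peg3_tip and cup1_mid below 0.038 m) or (z of peg4_tip in the frame of cup1_mid above 0.016 m and distance between peg4_tip and cup1_mid below 0.038 m)) and angle between each of cup1_mid, cup2_mid, cup3_mid, cup4_mid's own z axis and vertical below 1.2 rad and linear speed of each of cup1, cup2, cup3, cup4 below 0.02 m/s and ((z of peg1_tip in the frame of cup2_mid above 0.016 m and distance between peg1_tip and cup2_mid below 0.038 m) or (z of peg2_tip in the frame of cup2_mid above 0.016 m and distance between peg2_tip and cup2_mid below 0.038 m) or (z of peg3_tip in the frame of cup2_mid above 0.016 m and distance between peg3_tip and cup2_mid below 0.038 m) or (z of peg4_tip in the frame of cup2_mid above 0.016 m and distance between peg4_tip and cup2_mid below 0.038 m)) and ((z of peg1_tip in the frame of cup3_mid above 0.016 m and distance between peg1_tip and cup3_mid below 0.038 m) or (z of peg2_tip in the frame of cup3_mid above 0.016 m and distance between peg2_tip and cup3_mid below 0.038 m) or (z of peg3_tip in the frame of cup3_mid above 0.016 m and distance between peg3_tip and cup3_mid below 0.038 m) or (z of peg4_tip in the frame of cup3_mid above 0.016 m and distance between peg4_tip and cup3_mid below 0.038 m)) and ((z of peg1_tip in the frame of cup4_mid above 0.016 m and distance between peg1_tip and cup4_mid below 0.038 m) or (z of peg2_tip in the frame of cup4_mid above 0.016 m and distance between peg2_tip and cup4_mid below 0.038 m) or (z of peg3_tip in the frame of cup4_mid above 0.016 m and distance between peg3_tip and cup4_mid below 0.038 m) or (z of peg4_tip in the frame of cup4_mid above 0.016 m and distance between peg4_tip and cup4_mid below 0.038 m))); the robot touches nothing.
It fails at once if a cup is hung on a peg before the clamp screw is tight (value of joint clamp below 1.05 rad and (((z of peg1_tip in the frame of cup1_mid above 0.016 m and distance between peg1_tip and cup1_mid below 0.038 m) or (z of peg2_tip in the frame of cup1_mid above 0.016 m and distance between peg2_tip and cup1_mid below 0.038 m) or (z of peg3_tip in the frame of cup1_mid above 0.016 m and distance between peg3_tip and cup1_mid below 0.038 m) or (z of peg4_tip in the frame of cup1_mid above 0.016 m and distance between peg4_tip and cup1_mid below 0.038 m)) or ((z of peg1_tip in the frame of cup2_mid above 0.016 m and distance between peg1_tip and cup2_mid below 0.038 m) or (z of peg2_tip in the frame of cup2_mid above 0.016 m and distance between peg2_tip and cup2_mid below 0.038 m) or (z of peg3_tip in the frame of cup2_mid above 0.016 m and distance between peg3_tip and cup2_mid below 0.038 m) or (z of peg4_tip in the frame of cup2_mid above 0.016 m and distance between peg4_tip and cup2_mid below 0.038 m)) or ((z of peg1_tip in the frame of cup3_mid above 0.016 m and distance between peg1_tip and cup3_mid below 0.038 m) or (z of peg2_tip in the frame of cup3_mid above 0.016 m and distance between peg2_tip and cup3_mid below 0.038 m) or (z of peg3_tip in the frame of cup3_mid above 0.016 m and distance between peg3_tip and cup3_mid below 0.038 m) or (z of peg4_tip in the frame of cup3_mid above 0.016 m and distance between peg4_tip and cup3_mid below 0.038 m)) or ((z of peg1_tip in the frame of cup4_mid above 0.016 m and distance between peg1_tip and cup4_mid below 0.038 m) or (z of peg2_tip in the frame of cup4_mid above 0.016 m and distance between peg2_tip and cup4_mid below 0.038 m) or (z of peg3_tip in the frame of cup4_mid above 0.016 m and distance between peg3_tip and cup4_mid below 0.038 m) or (z of peg4_tip in the frame of cup4_mid above 0.016 m and distance between peg4_tip and cup4_mid below 0.038 m)))).
It fails at once if the ramen bowl is pushed more than 30 mm or tipped (distance of ramen_bowl from where it was at the start of the episode above 0.03 m or angle between ramen_bowl's own z axis and vertical above 0.3 rad).
It fails at once if the bento tin is pushed more than 30 mm or tipped (distance of bento_tin from where it was at the start of the episode above 0.03 m or angle between bento_tin's own z axis and vertical above 0.3 rad).
It fails at once if the lantern is pushed more than 30 mm or tipped (distance of lantern from where it was at the start of the episode above 0.03 m or angle between lantern's own z axis and vertical above 0.3 rad).
It fails at once if the rice scoop is pushed more than 30 mm or tipped (distance of rice_scoop from where it was at the start of the episode above 0.03 m or angle between rice_scoop's own z axis and vertical above 0.3 rad).
Of cup1, cup2, cup3, cup4 only 2 to 4 are there at a start; the rules pass over those that are not, and their reading is None.
At some moment in a run one of cup1, cup2, cup3, cup4 may be knocked a few centimetres aside while the robot is not near it.
It also fails if it takes over 210 s, if anything falls off the work surface, if the arm or the gripper's body presses on something with over 40 N, if the wrist force passes 120 N, or if a joint passes its speed limit or range.

## Working session

There is one attempt and no reset: what is moved stays moved. The work goes in short steps, Python scripts to look and compute and a tool call to move; the robot and the scene stay as the last step left them, time stands still between calls to the robot, and variables do not carry over. Pictures are saved under pics/ and viewed, at most 14 in all, crops included, and the job is handed in when it is done.

Besides the shell and the picture viewer there is one more tool, called after "Emit:" by a JSON object that holds its "fn" and its "kwargs". servo_tool: Moves the arm, as the interface text tells. Its arguments: {"type":"object","properties":{"increments":{"type":"array"},"grip_force":{"type":"number"}},"required":["increments"]}

```bash
mkdir -p pics; cat > h.py <<'E'
import numpy as np, cv2
from workcell import env
from scipy.spatial.transform import Rotation as R
def cal(n):
    c=env.get_calibration(n); f=240/np.tan(np.radians(c["vertical_fov"])/2)
    K=np.array([[f,0,c["cx"]],[0,f,c["cy"]],[0,0,1.]])
    if n=="wrist":
        s=env.get_state(); q=s["orientation"]; T=np.eye(4); T[:3,:3]=R.from_quat([q[1],q[2],q[3],q[0]]).as_matrix(); T[:3,3]=s["tcp_pos"]
        W=T@np.array(c["tool_from_camera"]); Rc=W[:3,:3].T; t=-Rc@W[:3,3]
    else:
        Rc=cv2.Rodrigues(np.array(c["rvec"],float))[0]; t=np.array(c["tvec"],float).ravel()
    return K,Rc,t
def pix2w(C,u,v,z):
    K,Rc,t=C; d=Rc.T@np.linalg.solve(K,[u,v,1.]); o=-Rc.T@t
    return o+d*(z-o[2])/d[2]
def w2pix(C,p):
    K,Rc,t=C; q=K@(Rc@np.asarray(p,float)+t); return q[:2]/q[2]
def snap(n,name):
    C=cal(n); im=env.read_camera(n); cv2.imwrite(f"pics/{name}.png",im[:,:,::-1]); np.savez(f"pics/{name}.npz",K=C[0],R=C[1],t=C[2]); return C,im
def load(name):
    d=np.load(f"pics/{name}.npz"); return d["K"],d["R"],d["t"]
E
python3 - <<'E'
from h import *
for n in("top","scene"):
    C,im=snap(n,n+"0"); print(n,-C[1].T@C[2],C[0][0,0],C[1][2])
print(env.get_calibration("wrist")); print(env.get_state())
E
```

```text
top [ 0.38855797 -0.04845947  1.78269084] 611.587203805152 [ 0.10327078  0.00960682 -0.99460688]
scene [ 1.29729381 -0.46548804  0.86898303] 447.31281403388556 [-0.6396638   0.37199585 -0.67264353]
{'vertical_fov': 62.00914194519952, 'cx': 317.1349138110939, 'cy': 239.58381419546268, 'tool_from_camera': array([[-3.16462122e-04, -9.58953434e-01, -2.83563418e-01,
         7.29502789e-02],
       [ 9.99999731e-01, -1.15753646e-04, -7.24563421e-04,
         4.53286579e-04],
       [ 6.61999081e-04, -2.83563571e-01,  9.58953212e-01,
        -1.42425635e-01],
       [ 0.00000000e+00,  0.00000000e+00,  0.00000000e+00,
         1.00000000e+00]])}
{'clock': 0.1, 'joint_pos': array([9.77389867e-01, 3.13926300e-01, 4.51151049e-02, 1.30362782e+00,
       4.05581749e-05, 1.43120701e+00]), 'qvel': array([ 0.0005455 , -0.00148382,  0.00257121,  0.00089246, -0.00172583,
       -0.00020503]), 'tau': array([ 2.61488596e-03, -4.81724524e+01,  2.99244297e+01,  1.27030021e-02,
       -1.35779887e-04, -7.13948793e-06]), 'tcp_pos': array([0.25181517, 0.51642203, 0.2305067 ]), 'orientation': array([-3.13258992e-04,  2.24966360e-01,  9.74366185e-01, -7.59528974e-04]), 'wrist_force': array([ 0.16612878,  0.27881074, -0.0706433 ]), 'ft_torque': array([-0.04290446,  0.00955969,  0.00475792]), 'grip_force': 0.0, 'finger_gap': 0.08514429892196138}
```

View pics/top0.png

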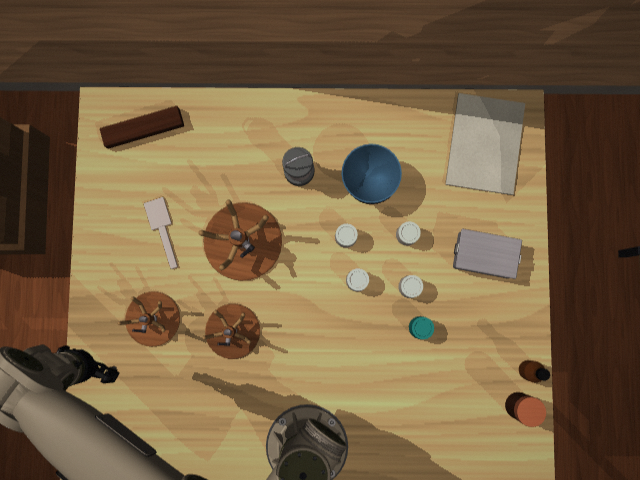

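View pics/scene0.png

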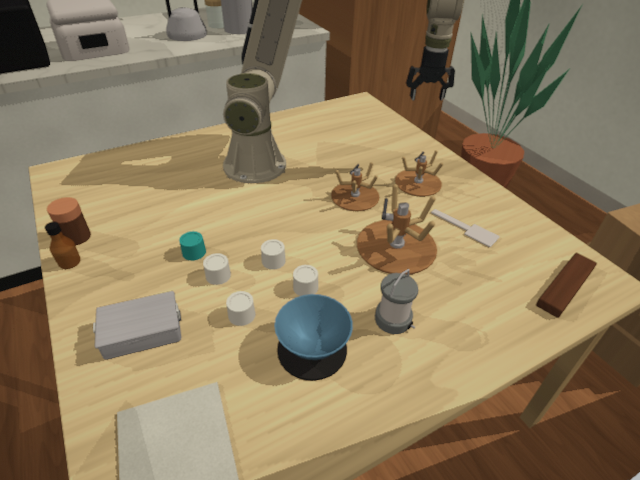

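The top view shows three stands: large at (243,241), small at (153,319) and (233,331). The job's stand is the largest, (243,241). White cups are at (346,236), (409,233), (358,280) and (411,287); the turquoise one at (422,328) is a decoy. I'll confirm the stand with an enlarged crop.

```bash
python3 - <<'E'
from h import *
C=load("top0")
for u,v,z in[(243,241,.012),(204,241,.012),(283,241,.012),(243,202,.012),(243,280,.012),(346,235,.052),(409,232,.052),(358,280,.052),(411,286,.052),(299,160,.15),(371,174,.078),(422,327,.052)]: print(u,v,pix2w(C,u,v,z).round(3))
a=cv2.imread("pics/top0.png")[195:290,195:290]; b=cv2.imread("pics/scene0.png")[180:275,350:445]
cv2.imwrite("pics/crop0.png",np.hstack([cv2.resize(x,(400,400),interpolation=cv2.INTER_CUBIC) for x in(a,b)]))
E
```

```text
243 241 [0.582 0.192 0.012]
204 241 [0.581 0.306 0.012]
283 241 [0.583 0.075 0.012]
243 202 [0.697 0.194 0.012]
243 280 [0.468 0.189 0.012]
346 235 [ 0.597 -0.107  0.052]
409 232 [ 0.607 -0.286  0.052]
358 280 [ 0.469 -0.141  0.052]
411 286 [ 0.453 -0.291  0.052]
299 160 [0.79  0.025 0.15 ]
371 174 [ 0.769 -0.176  0.078]
422 327 [ 0.339 -0.321  0.052]
```

View pics/crop0.png

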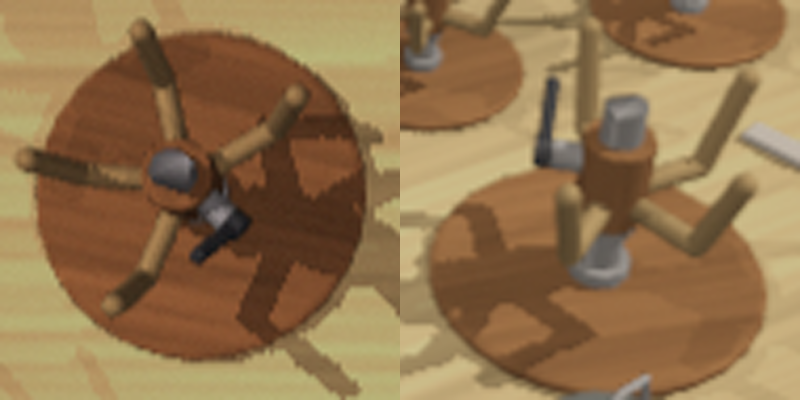

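Stand confirmed: its base measures 229 mm, so it is the 230 mm stand at about (0.582, 0.192), with the screw pointing lower right in the top view. Moving above it for a closer look.

Emit:
{"fn": "servo_tool", "kwargs": {"increments": [{"x": -37,"y": -12,"z": -12},{"x": -37,"y": -12,"z": -12},{"x": -37,"y": -12,"z": -12},{"x": -37,"y": -12,"z": -12},{"x": -37,"y": -12,"z": -12}]}}

```text
invalid input at $.increments[0]: expected keys grip, x, y, z, roll
```

Emit:
{"fn": "servo_tool", "kwargs": {"increments": [{"x": -37,"y": -12,"z": -12},{"x": -37,"y": -12,"z": -12},{"x": -37,"y": -12,"z": -12},{"x": -37,"y": -12,"z": -12},{"x": -37,"y": -12,"z": -12}]}}

```text
invalid input at $.increments[0]: expected keys grip, x, y, z, roll
```

Emit:
{"fn": "servo_tool", "kwargs": {"increments": [{"x": -37,"y": -14},{},{},{}]}}

```text
invalid input at $.increments[0]: expected keys grip, x, y, z, roll
```

```bash
python3 - <<'E'
from h import *
snap("wrist","w1"); s=env.get_state(); print(s["clock"],s["tcp_pos"],s["joint_pos"],s["orientation"])
print(w2pix(load("w1"),[.582,.192,.152]))
E
```

```text
0.15 [0.25188296 0.51649678 0.23061388] [ 9.77387007e-01  3.13842775e-01  4.52610920e-02  1.30356638e+00
 -1.98629974e-06  1.43118597e+00] [-2.41276230e-04  2.24957508e-01  9.74368340e-01 -6.31334926e-04]
[152.98290961 718.33025276]
```

View pics/w1.png

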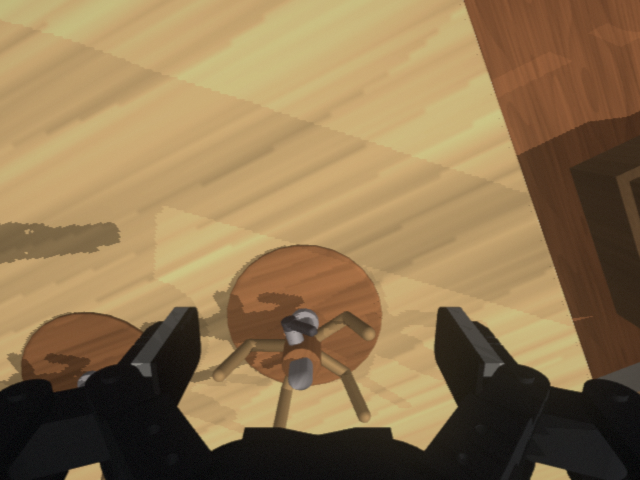

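Rows need all keys (the arm did not move; this picture shows a small stand). Resending.

Emit:
{"fn": "servo_tool", "kwargs": {"increments": [{"grip": 0,"roll": 0,"x": -37,"y": -12,"z": -12},{"grip": 0,"roll": 0,"x": -37,"y": -12,"z": -12},{"grip": 0,"roll": 0,"x": -37,"y": -12,"z": -12},{"grip": 0,"roll": 0,"x": -37,"y": -12,"z": -12},{"grip": 0,"roll": 0,"x": -37,"y": -12,"z": -12}]}}

```text
clock: 0.57
tcp_pos: [0.3927, 0.3804, 0.2916]
orientation: [-0.0, 0.225, 0.974, -0.0]
wrist_force: [-0.2, 0.4, 0.9]
finger_gap: 0.0855
grip_force: 0.0
```

Emit:
{"fn": "servo_tool", "kwargs": {"increments": [{"grip": 0,"roll": 0,"x": -37,"y": -12,"z": -12},{"grip": 0,"roll": 0,"x": -37,"y": -12,"z": -12},{"grip": 0,"roll": 0,"x": -37,"y": -12,"z": -12},{"grip": 0,"roll": 0,"x": -37,"y": -12,"z": -12},{"grip": 0,"roll": 0,"x": -37,"y": -12,"z": -12}]}}

```text
clock: 0.98
tcp_pos: [0.533, 0.2451, 0.3518]
orientation: [-0.0, 0.225, 0.974, 0.0]
wrist_force: [0.4, 0.2, 0.8]
finger_gap: 0.0855
grip_force: 0.0
```

Emit:
{"fn": "servo_tool", "kwargs": {"increments": [{"grip": 0,"roll": 0,"x": -37,"y": -14,"z": 0},{"grip": 0,"roll": 0,"x": 0,"y": 0,"z": 0},{"grip": 0,"roll": 0,"x": 0,"y": 0,"z": 0},{"grip": 0,"roll": 0,"x": 0,"y": 0,"z": 0}]}}

```text
clock: 1.32
tcp_pos: [0.5589, 0.2178, 0.3506]
orientation: [-0.001, 0.225, 0.974, -0.0]
wrist_force: [-0.3, -0.1, -0.0]
finger_gap: 0.0853
grip_force: 0.0
```

```bash
python3 - <<'E'
from h import *
snap("wrist","w2"); s=env.get_state(); print(s["clock"],s["tcp_pos"],s["joint_pos"],s["orientation"])
print(w2pix(load("w2"),[.582,.192,.152]))
E
```

```text
1.3667 [0.55845986 0.2183991  0.35088673] [2.38798337e-01 3.71993376e-01 4.20399364e-01 1.62038113e+00
 3.53544336e-04 6.92161468e-01] [-6.06044155e-04  2.24745285e-01  9.74417353e-01 -1.06592595e-04]
[302.49522816 244.35755946]
```

View pics/w2.png

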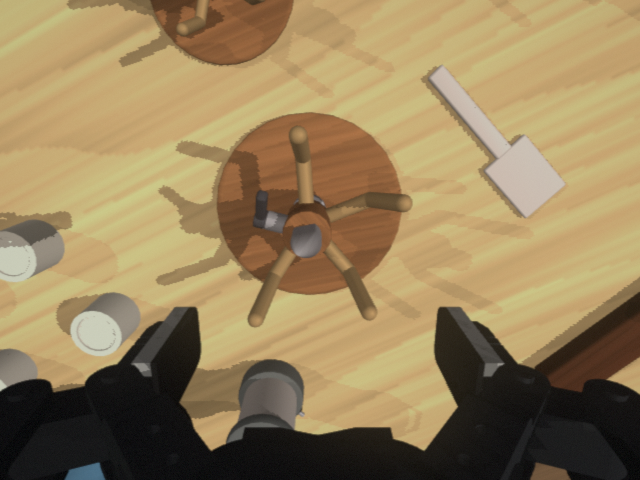

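The stand is centred, with the post top near (306,240) and peg tips near (299,133), (405,203), (370,314) and (255,321). The screw and lever are at (265,215). Enlarging the post top to find the flat.

```bash
python3 - <<'E'
from h import *
from scipy.optimize import least_squares
C=load("w2")
tips=np.array([[299,133],[405,203],[370,314],[255,321]],float)
W=[pix2w(C,u,v,.148) for u,v in tips]; print(np.round(W,4))
# order seen: sort ccw; fit centre+angle with r=96
W=np.array(W)[:,:2]
best=None
for a0 in np.linspace(-np.pi,np.pi,24):
  for perm in ([0,1,2,3],[3,2,1,0],[1,2,3,0],[2,3,0,1],[3,0,1,2],[0,3,2,1],[1,0,3,2],[2,1,0,3]):
    f=lambda p:(p[:2]+.093*np.c_[np.cos(p[2]+np.radians([72,144,216,288])),np.sin(p[2]+np.radians([72,144,216,288]))]-W[perm]).ravel()
    r=least_squares(f,[.582,.192,a0])
    if best is None or r.cost<best[0].cost: best=(r,perm)
r,perm=best; print("centre",r.x[:2],"screw deg",np.degrees(r.x[2]),"perm",perm,"rms mm",1e3*np.sqrt(2*r.cost/8))
for n in [(0.152)]: print(w2pix(C,[*r.x[:2],n]))
p=r.x; piv=[p[0]+.048*np.cos(p[2]),p[1]+.048*np.sin(p[2]),.105]; print("piv",w2pix(C,piv))
im=cv2.imread("pics/w2.png")[185:285,245:365]; cv2.imwrite("pics/crop2.png",cv2.resize(im,(720,600),interpolation=cv2.INTER_CUBIC))
E
```

```text
[[0.4948 0.2324 0.148 ]
 [0.5886 0.2891 0.148 ]
 [0.6733 0.218  0.148 ]
 [0.6317 0.1159 0.148 ]]
centre [0.58205997 0.19611855] screw deg -130.33944838677914 perm [3, 2, 1, 0] rms mm 0.8124176362519341
[306.64985518 242.47771774]
piv [261.15505296 217.47369635]
```

View pics/crop2.png

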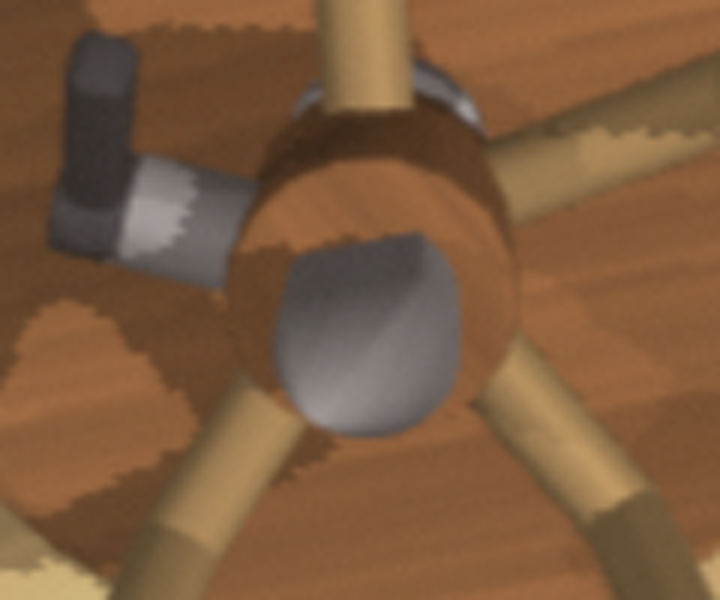

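```bash
python3 - <<'E'
from h import *
C=load("w2"); c=np.array([.58206,.19612])
P=[pix2w(C,245+x/6,185+y/6,.126)[:2]-c for x,y in[(292,250),(420,236)]]
d=P[1]-P[0]; n=np.array([-d[1],d[0]])/np.linalg.norm(d); 
if n@P[0]<0:n=-n
a=np.arctan2(n[1],n[0]); print("len",np.linalg.norm(d),"dist",n@P[0],n@P[1],"flat deg",np.degrees(a))
im=cv2.imread("pics/w2.png")[185:285,245:365]; im=cv2.resize(im,(720,600),interpolation=cv2.INTER_CUBIC)
t=np.linspace(np.arccos(10/14),2*np.pi-np.arccos(10/14),60)+a
D=c+.014*np.c_[np.cos(t),np.sin(t)]
for z,col in((.152,(0,255,0)),(.126,(255,0,255))):
    q=np.array([(w2pix(C,[*p,z])-[245,185])*6 for p in D]); cv2.polylines(im,[q.astype(int)],True,col,1)
im2=cv2.imread("pics/scene0.png")[190:250,370:430]; S=load("scene0"); im2=cv2.resize(im2,(600,600),interpolation=cv2.INTER_CUBIC)
for z,col in((.152,(0,255,0)),(.126,(255,0,255))):
    q=np.array([(w2pix(S,[*p,z])-[370,190])*10 for p in D]); cv2.polylines(im2,[q.astype(int)],True,col,1)
cv2.imwrite("pics/ov.png",np.hstack([cv2.resize(im,(480,400)),cv2.resize(im2[:400,100:420],(320,400))]))
E
```

```text
len 0.02038536872099851 dist 0.009227583288703612 0.009227583288703612 flat deg 160.37801786446994
```

View pics/ov.png

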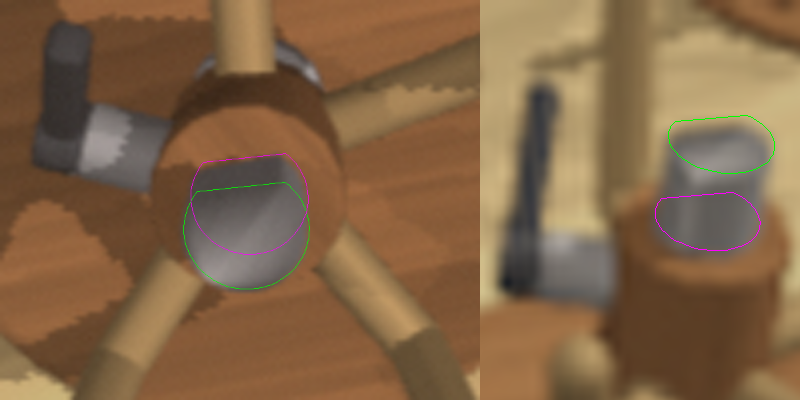

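The overlay fits: the flat faces about 160°, the screw sits at −130°, so the crown has to turn about 69° clockwise (roll +). Positioning the gripper over the collar with the finger line about 60° from the screw.

Emit:
{"fn": "servo_tool", "kwargs": {"increments": [{"grip": 0,"roll": 0,"x": -31,"y": -10,"z": 0},{"grip": 0,"roll": -6.6,"x": 0,"y": 0,"z": 20},{"grip": 0,"roll": -6.6,"x": 0,"y": 0,"z": 20},{"grip": 0,"roll": -6.6,"x": 0,"y": 0,"z": 20},{"grip": 0,"roll": -6.6,"x": 0,"y": 0,"z": 20}]}}

```text
clock: 1.78
tcp_pos: [0.5814, 0.1969, 0.2707]
orientation: [0.0, -0.008, 1.0, 0.0]
wrist_force: [0.0, -0.5, -0.2]
finger_gap: 0.0857
grip_force: 0.0
```

Emit:
{"fn": "servo_tool", "kwargs": {"increments": [{"grip": 0,"roll": -6.6,"x": 0,"y": 0,"z": 20},{"grip": 0,"roll": -6.6,"x": 0,"y": 0,"z": 20},{"grip": 0,"roll": -6.6,"x": 0,"y": 0,"z": 20},{"grip": 0,"roll": 0,"x": 0,"y": 0,"z": 0},{"grip": 0,"roll": 0,"x": 0,"y": 0,"z": 0}]}}

```text
clock: 2.2
tcp_pos: [0.5808, 0.1966, 0.2107]
orientation: [-0.001, -0.175, 0.985, 0.0]
wrist_force: [0.7, 1.5, 0.3]
finger_gap: 0.0852
grip_force: 0.0
```

```bash
cat >> h.py <<'E'
def err(target):
    """world target xyz -> mm in tool axes; also prints yaw of tool y"""
    s=env.get_state(); q=s["orientation"]; M=R.from_quat([q[1],q[2],q[3],q[0]]).as_matrix()
    print("t",round(s["clock"],2),"tcp",np.round(s["tcp_pos"],4),"move",np.round(M.T@(np.array(target)-s["tcp_pos"])*1e3,1),"yaw_y",round(np.degrees(np.arctan2(M[1,1],M[0,1])),1),"j",np.round(s["joint_pos"],2))
E
python3 - <<'E'
from h import *
err([.582,.1961,.093])
E
```

```text
t 2.2 tcp [0.5808 0.1966 0.2107] move [ -1.2  -0.9 117.7] yaw_y 110.1 j [ 0.2   0.4   0.12  1.29  0.   -0.16]
```

Emit:
{"fn": "servo_tool", "kwargs": {"increments": [{"grip": 0,"roll": 0,"x": -1,"y": -1,"z": 38},{"grip": 0,"roll": 0,"x": 0,"y": 0,"z": 38},{"grip": 0,"roll": 0,"x": 0,"y": 0,"z": 30},{"grip": 0,"roll": 0,"x": 0,"y": 0,"z": 12},{"grip": 0,"roll": 0,"x": 0,"y": 0,"z": 0}]}}

```text
clock: 2.62
tcp_pos: [0.5819, 0.1952, 0.0913]
orientation: [-0.002, -0.175, 0.985, 0.0]
wrist_force: [-0.2, 0.4, -0.2]
finger_gap: 0.0855
grip_force: 0.0
```

Emit:
{"fn": "servo_tool", "kwargs": {"increments": [{"grip": 1,"roll": 0,"x": 0,"y": 0,"z": 0},{"grip": 1,"roll": 0,"x": 0,"y": 0,"z": 0},{"grip": 1,"roll": 0,"x": 0,"y": 0,"z": 0},{"grip": 1,"roll": 0,"x": 0,"y": 0,"z": 0},{"grip": 1,"roll": 0,"x": 0,"y": 0,"z": 0}], "grip_force": 50}}

```text
clock: 3.03
tcp_pos: [0.5856, 0.1955, 0.0962]
orientation: [0.002, -0.175, 0.985, 0.0]
wrist_force: [-0.6, 1.7, 5.9]
finger_gap: 0.0466
grip_force: 51.3
```

Emit:
{"fn": "servo_tool", "kwargs": {"increments": [{"grip": 1,"roll": 0,"x": 0,"y": 0,"z": 0},{"grip": 1,"roll": 0,"x": 0,"y": 0,"z": 0},{"grip": 1,"roll": 0,"x": 0,"y": 0,"z": 0},{"grip": 1,"roll": 0,"x": 0,"y": 0,"z": 0},{"grip": 1,"roll": 0,"x": 0,"y": 0,"z": 0}]}}

```text
clock: 3.45
tcp_pos: [0.5856, 0.1955, 0.0962]
orientation: [0.002, -0.175, 0.985, 0.0]
wrist_force: [-0.2, 0.8, 5.9]
finger_gap: 0.0466
grip_force: 51.3
```

Emit:
{"fn": "servo_tool", "kwargs": {"increments": [{"grip": 1,"roll": 4,"x": 0,"y": 0,"z": -2},{"grip": 1,"roll": 6.5,"x": 0,"y": 0,"z": 0},{"grip": 1,"roll": 6.5,"x": 0,"y": 0,"z": 0},{"grip": 1,"roll": 6.5,"x": 0,"y": 0,"z": 0},{"grip": 1,"roll": 6.5,"x": 0,"y": 0,"z": 0}]}}

```text
clock: 3.87
tcp_pos: [0.5857, 0.194, 0.0963]
orientation: [0.002, 0.088, 0.996, -0.001]
wrist_force: [2.2, -4.1, -3.7]
finger_gap: 0.0468
grip_force: 55.2
```

Emit:
{"fn": "servo_tool", "kwargs": {"increments": [{"grip": 1,"roll": 6.5,"x": 0,"y": 0,"z": 0},{"grip": 1,"roll": 6.5,"x": 0,"y": 0,"z": 0},{"grip": 1,"roll": 6.5,"x": 0,"y": 0,"z": 0},{"grip": 1,"roll": 6.5,"x": 0,"y": 0,"z": 0},{"grip": 1,"roll": 6.5,"x": 0,"y": 0,"z": 0}]}}

```text
clock: 4.28
tcp_pos: [0.5849, 0.1925, 0.0963]
orientation: [0.002, 0.364, 0.931, -0.002]
wrist_force: [-0.1, -9.0, -1.6]
finger_gap: 0.0467
grip_force: 55.5
```

Emit:
{"fn": "servo_tool", "kwargs": {"increments": [{"grip": 1,"roll": 6.8,"x": 0,"y": 0,"z": 0},{"grip": 1,"roll": 0,"x": 0,"y": 0,"z": 0},{"grip": 1,"roll": 0,"x": 0,"y": 0,"z": 0}]}}

```text
clock: 4.53
tcp_pos: [0.5847, 0.1923, 0.0963]
orientation: [0.002, 0.417, 0.909, -0.002]
wrist_force: [0.3, -8.0, -1.6]
finger_gap: 0.0466
grip_force: 55.5
```

```bash
python3 - <<'E'
from h import *
snap("wrist","w3"); err([.582,.1961,.093])
E
```

```text
t 4.58 tcp [0.5846 0.1923 0.0963] move [4.6 0.5 3.3] yaw_y 40.7 j [ 0.19  0.46 -0.08  1.03 -0.    1.05]
```

View pics/w3.png

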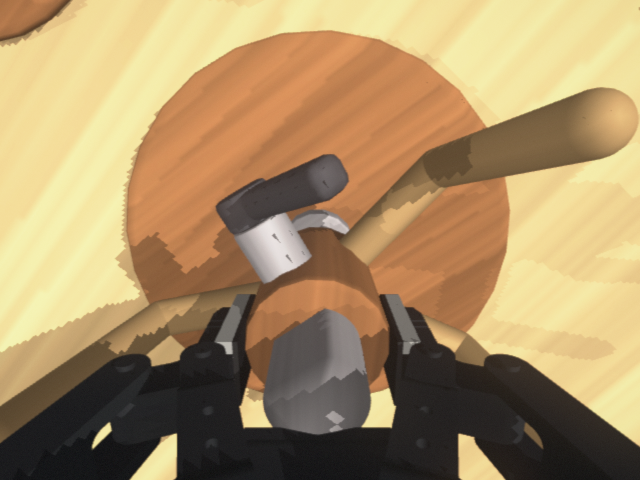

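The collar is held in the fingers and the screw head and lever are at (245,210)–(330,175). Overlaying the model to compare screw and flat.

```bash
python3 - <<'E'
from h import *
C=load("w3"); im=cv2.imread("pics/w3.png")
cv2.imwrite("pics/_c.png",im)
x0,y0,k=200,140,2
im=cv2.resize(im[140:440,200:400],(400*2//2*1,600),interpolation=cv2.INTER_CUBIC)
outs=[]
for c in([.582,.1961],[.5845,.1925]):
  o=im.copy(); c=np.array(c)
  for a,col in((160.4,(0,255,0)),(175,(0,0,255))):
    a=np.radians(a); t=np.linspace(np.arccos(10/14),2*np.pi-np.arccos(10/14),60)+a
    D=c+.014*np.c_[np.cos(t),np.sin(t)]
    for z in(.152,.126):
      q=np.array([(w2pix(C,[*p,z])-[x0,y0])*k for p in D]); cv2.polylines(o,[q.astype(int)],True,col,1)
  t=np.linspace(0,6.28,60)
  q=np.array([(w2pix(C,[c[0]+.024*np.cos(u),c[1]+.024*np.sin(u),.126])-[x0,y0])*k for u in t]); cv2.polylines(o,[q.astype(int)],True,(255,0,0),1)
  a=np.radians(160.4); q=[(w2pix(C,[c[0]+r*np.cos(a),c[1]+r*np.sin(a),.115])-[x0,y0])*k for r in(.024,.042,.053)]
  cv2.polylines(o,[np.array(q).astype(int)],False,(255,255,0),2)
  outs.append(o)
cv2.imwrite("pics/ov3.png",np.hstack(outs))
E
```

```text
(no output)
```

View pics/ov3.png

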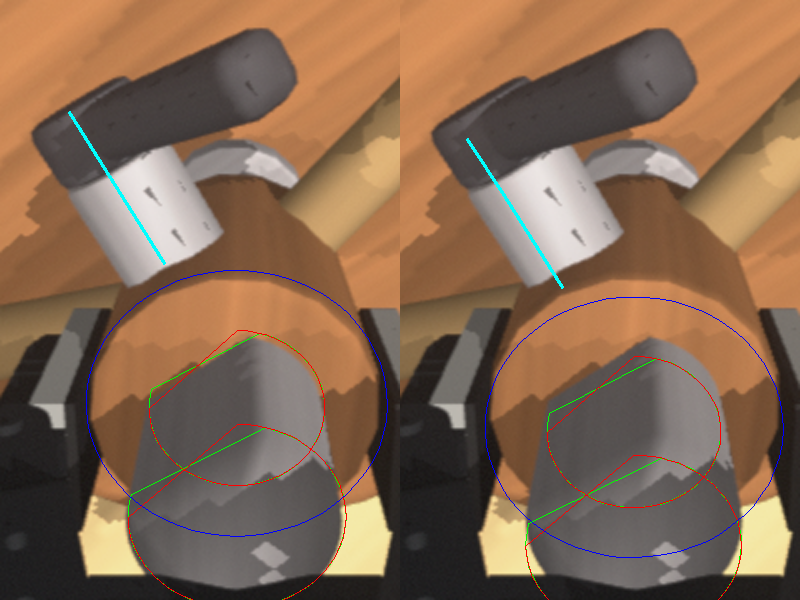

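The flat edge (green at 160°) and boss axis (cyan) line up, so screw and flat agree within a few degrees. Releasing, rising, and turning for the lever.

Emit:
{"fn": "servo_tool", "kwargs": {"increments": [{"grip": 0,"roll": 0,"x": 0,"y": 0,"z": 0},{"grip": 0,"roll": 0,"x": 0,"y": 0,"z": 0},{"grip": 0,"roll": 0,"x": 0,"y": 0,"z": 0},{"grip": 0,"roll": 0,"x": 0,"y": 0,"z": 0},{"grip": 0,"roll": 0,"x": 0,"y": 0,"z": 0}]}}

```text
clock: 5.0
tcp_pos: [0.5842, 0.1952, 0.0958]
orientation: [0.0, 0.415, 0.91, 0.0]
wrist_force: [0.1, -0.1, -0.2]
finger_gap: 0.085
grip_force: 0.0
```

Emit:
{"fn": "servo_tool", "kwargs": {"increments": [{"grip": 0,"roll": 0,"x": 0,"y": 0,"z": -20},{"grip": 0,"roll": 0,"x": 0,"y": 0,"z": -40},{"grip": 0,"roll": 0,"x": 0,"y": 0,"z": -40},{"grip": 0.5,"roll": -7,"x": 0,"y": 0,"z": -20},{"grip": 1,"roll": -7,"x": 0,"y": 0,"z": 0}]}}

```text
clock: 5.42
tcp_pos: [0.5868, 0.1957, 0.2221]
orientation: [0.005, 0.299, 0.954, 0.003]
wrist_force: [0.4, 0.4, 0.6]
finger_gap: 0.0642
grip_force: 0.0
```

Emit:
{"fn": "servo_tool", "kwargs": {"increments": [{"grip": 1,"roll": -7,"x": 0,"y": 0,"z": 0},{"grip": 1,"roll": -7,"x": 0,"y": 0,"z": 0},{"grip": 1,"roll": -1.5,"x": 0,"y": 0,"z": 0},{"grip": 1,"roll": 0,"x": 0,"y": 0,"z": 0},{"grip": 1,"roll": 0,"x": 0,"y": 0,"z": 0}]}}

```text
clock: 5.83
tcp_pos: [0.5839, 0.195, 0.2154]
orientation: [0.0, 0.171, 0.985, 0.0]
wrist_force: [-0.0, 0.5, -0.3]
finger_gap: 0.0004
grip_force: 0.0
```

```bash
python3 - <<'E'
from h import *
snap("wrist","w4"); err([.5499,.2670,.133])
c=np.array([.582,.1961]);a=np.radians(160.4);C=load("w4");im=cv2.imread("pics/w4.png")
e=np.array([np.cos(a),np.sin(a)]);t=np.array([-e[1],e[0]])
for th in(-40,50):
  T=np.radians(th); p=[np.r_[c+.048*e,.105],np.r_[c+.048*e+t*.05*np.sin(T),.105+.05*np.cos(T)]]
  cv2.line(im,*[tuple(int(v) for v in w2pix(C,q)) for q in p],(0,255,0) if th<0 else (0,0,255),1)
cv2.circle(im,tuple(int(v) for v in w2pix(C,[.5499,.267,.133])),4,(255,0,255),-1)
cv2.imwrite("pics/ov4.png",im)
E
```

```text
t 5.88 tcp [0.5839 0.195  0.2154] move [56.2 56.4 82.4] yaw_y 70.4 j [0.19 0.4  0.13 1.3  0.   0.53]
```

View pics/ov4.png

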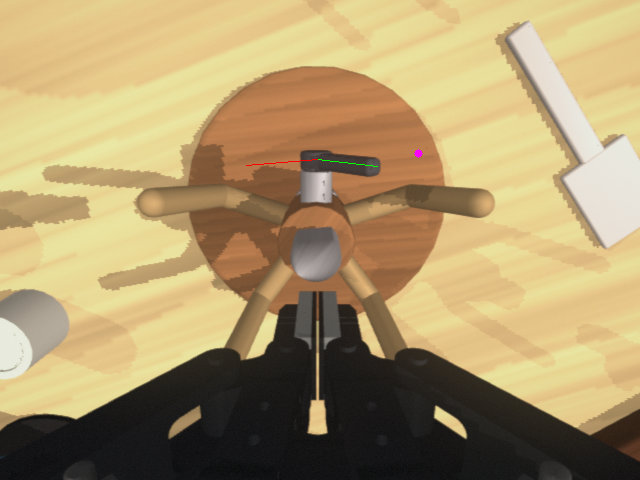

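The model lever (green) matches the real one at (320,160)–(378,166), and the target start point (418,153) is clear of the peg at (485,203). Approaching and lowering beside the lever.

Emit:
{"fn": "servo_tool", "kwargs": {"increments": [{"grip": 1,"roll": 0,"x": 28,"y": 28,"z": 0},{"grip": 1,"roll": 0,"x": 28,"y": 28,"z": 0},{"grip": 1,"roll": 0,"x": 0,"y": 0,"z": 35},{"grip": 1,"roll": 0,"x": 0,"y": 0,"z": 35},{"grip": 1,"roll": 0,"x": 0,"y": 0,"z": 12}]}}

```text
clock: 6.3
tcp_pos: [0.547, 0.2666, 0.1288]
orientation: [-0.003, 0.17, 0.985, -0.001]
wrist_force: [-0.3, 0.2, -0.1]
finger_gap: -0.0001
grip_force: 0.0
```

Emit:
{"fn": "servo_tool", "kwargs": {"increments": [{"grip": 1,"roll": 0,"x": 0,"y": 0,"z": 0},{"grip": 1,"roll": 0,"x": 0,"y": -5,"z": 0},{"grip": 1,"roll": 0,"x": 0,"y": -5,"z": 0},{"grip": 1,"roll": 0,"x": 0,"y": -5,"z": 0},{"grip": 1,"roll": 0,"x": 0,"y": -5,"z": 0}]}}

```text
clock: 6.72
tcp_pos: [0.5449, 0.2506, 0.1371]
orientation: [0.002, 0.17, 0.985, 0.005]
wrist_force: [-5.5, 15.2, 12.1]
finger_gap: -0.0002
grip_force: 8.6
```

Emit:
{"fn": "servo_tool", "kwargs": {"increments": [{"grip": 1,"roll": 0,"x": 0,"y": -5,"z": 0},{"grip": 1,"roll": 0,"x": 0,"y": -5,"z": 0},{"grip": 1,"roll": 0,"x": 0,"y": -5,"z": 0},{"grip": 1,"roll": 0,"x": 0,"y": -5,"z": 0},{"grip": 1,"roll": 0,"x": 0,"y": 0,"z": 0}]}}

```text
clock: 7.13
tcp_pos: [0.5374, 0.2318, 0.1391]
orientation: [0.002, 0.169, 0.986, 0.005]
wrist_force: [-7.5, 10.1, 17.3]
finger_gap: 0.0002
grip_force: 9.3
```

Emit:
{"fn": "servo_tool", "kwargs": {"increments": [{"grip": 1,"roll": 0,"x": 0,"y": -5,"z": 0},{"grip": 1,"roll": 0,"x": 0,"y": -5,"z": 0},{"grip": 1,"roll": 0,"x": 0,"y": -5,"z": 0},{"grip": 1,"roll": 0,"x": 0,"y": 0,"z": 0}]}}

```text
clock: 7.47
tcp_pos: [0.5325, 0.2164, 0.1387]
orientation: [0.002, 0.17, 0.985, 0.004]
wrist_force: [-6.8, 7.6, 17.3]
finger_gap: -0.0001
grip_force: 9.5
```

```bash
python3 - <<'E'
from h import *
err([.5311-.335*.01,.2142-.942*.01,.133])
E
```

```text
t 7.47 tcp [0.5325 0.2164 0.1387] move [  0.6 -12.6   5.6] yaw_y 70.4 j [ 0.24  0.35 -0.13  1.08  0.    0.59]
```

```bash
python3 - <<'E'
from h import *
C,im=snap("wrist","w5"); c2,s=snap("scene","s5")
a=cv2.imread("pics/w5.png")[60:460,150:500]; b=cv2.resize(cv2.imread("pics/s5.png")[170:260,350:440],(400,400),interpolation=cv2.INTER_CUBIC)
cv2.imwrite("pics/v5.png",np.hstack([a,b]))
E
```

```text
(no output)
```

View pics/v5.png

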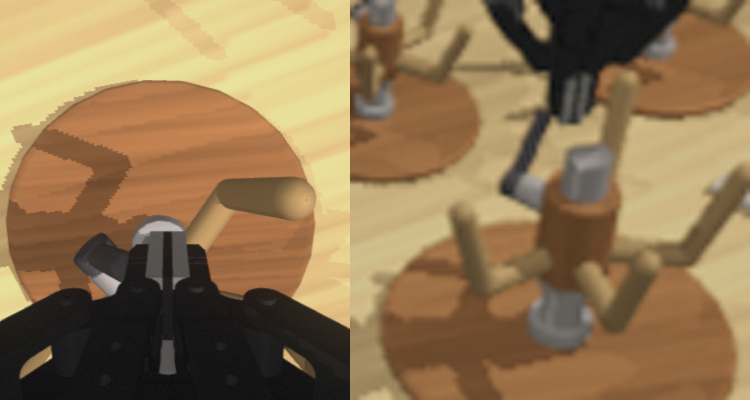

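The crown was dragged counterclockwise: the fingertip rode on the lever's slanted end face at (545,130) in the right panel and the lever did not turn. I'll rise, measure the crown angle again, turn it back and push lower.

Emit:
{"fn": "servo_tool", "kwargs": {"increments": [{"grip": 1,"roll": 0,"x": 0,"y": 12,"z": 0},{"grip": 1,"roll": 0,"x": 0,"y": 0,"z": -35},{"grip": 1,"roll": 0,"x": 0,"y": 0,"z": -40},{"grip": 0,"roll": 0,"x": 0,"y": 0,"z": -40},{"grip": 0,"roll": 0,"x": -30,"y": -15,"z": -40}]}}

```text
clock: 7.98
tcp_pos: [0.5524, 0.2085, 0.2856]
orientation: [0.002, 0.168, 0.986, 0.001]
wrist_force: [1.7, 0.9, 0.7]
finger_gap: 0.0236
grip_force: 0.0
```

Emit:
{"fn": "servo_tool", "kwargs": {"increments": [{"grip": 0,"roll": 0,"x": -20,"y": 0,"z": -40},{"grip": 0,"roll": 0,"x": 0,"y": 0,"z": 0},{"grip": 0,"roll": 0,"x": 0,"y": 0,"z": 0},{"grip": 0,"roll": 0,"x": 0,"y": 0,"z": 0}]}}

```text
clock: 8.32
tcp_pos: [0.5719, 0.1997, 0.3182]
orientation: [0.001, 0.171, 0.985, 0.0]
wrist_force: [-0.6, 0.5, -0.1]
finger_gap: 0.0722
grip_force: 0.0
```

```bash
python3 - <<'E'
from h import *
snap("wrist","w6"); err([.582,.1961,.093])
E
```

```text
t 8.37 tcp [0.5711 0.1999 0.3171] move [-1.170e+01  2.000e-01  2.241e+02] yaw_y 70.4 j [0.2  0.37 0.34 1.54 0.   0.55]
```

View pics/w6.png

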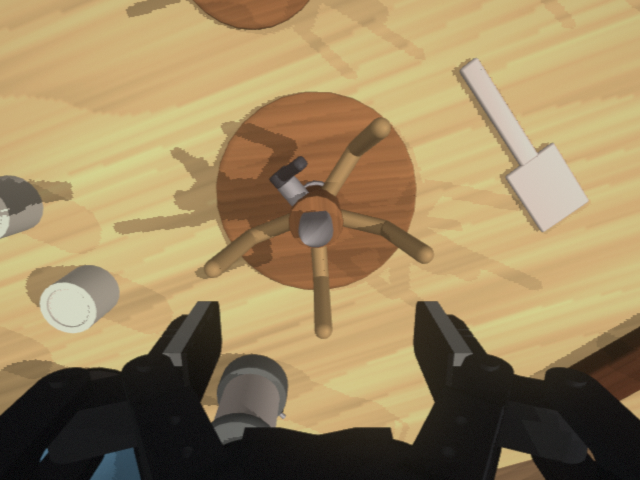

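Peg tips now at (382,127), (428,257), (323,330) and (210,270); the screw is at (285,172). Computing the crown angle.

```bash
cat > fit.py <<'E'
from h import *
from scipy.optimize import least_squares
import itertools
def fit(name,tips):
    C=load(name); W=np.array([pix2w(C,u,v,.148)[:2] for u,v in tips]); best=None
    for perm in itertools.permutations(range(4),len(tips)):
        b=np.radians(72)*(np.array(perm)+1)
        for a0 in np.radians(range(-180,180,30)):
            f=lambda p:(p[:2]+.093*np.c_[np.cos(p[2]+b),np.sin(p[2]+b)]-W).ravel()
            r=least_squares(f,[.582,.196,a0])
            if best is None or r.cost<best.cost: best=r
    print("centre",best.x[:2].round(4),"screw",np.degrees(best.x[2])%360,"rms",1e3*np.sqrt(2*best.cost/8))
E
python3 - <<'E'
from fit import *
fit("w6",[(382,127),(428,257),(323,330),(210,270)])
E
```

```text
centre [0.582  0.1958] screw 200.06103957433535 rms 1.398170962487008
```

Emit:
{"fn": "servo_tool", "kwargs": {"increments": [{"grip": 0,"roll": 0,"x": -12,"y": 0,"z": 35},{"grip": 0,"roll": -5,"x": 0,"y": 0,"z": 35},{"grip": 0,"roll": -5,"x": 0,"y": 0,"z": 35},{"grip": 0,"roll": 0,"x": 0,"y": 0,"z": 35},{"grip": 0,"roll": 0,"x": 0,"y": 0,"z": 35}]}}

```text
clock: 8.78
tcp_pos: [0.5807, 0.1961, 0.1395]
orientation: [-0.001, 0.083, 0.997, -0.0]
wrist_force: [-0.3, -0.6, -1.2]
finger_gap: 0.0854
grip_force: 0.0
```

Emit:
{"fn": "servo_tool", "kwargs": {"increments": [{"grip": 0,"roll": 0,"x": 0,"y": 0,"z": 30},{"grip": 0,"roll": 0,"x": 0,"y": 0,"z": 14},{"grip": 0,"roll": 0,"x": 0,"y": 0,"z": 0},{"grip": 1,"roll": 0,"x": 0,"y": 0,"z": 0},{"grip": 1,"roll": 0,"x": 0,"y": 0,"z": 0}]}}

```text
clock: 9.2
tcp_pos: [0.5829, 0.1965, 0.0993]
orientation: [0.0, 0.084, 0.997, 0.0]
wrist_force: [1.4, -0.2, 0.6]
finger_gap: 0.0639
grip_force: 0.0
```

Emit:
{"fn": "servo_tool", "kwargs": {"increments": [{"grip": 1,"roll": 0,"x": 0,"y": 0,"z": 0},{"grip": 1,"roll": 0,"x": 0,"y": 0,"z": 0},{"grip": 1,"roll": 0,"x": 0,"y": 0,"z": 0},{"grip": 1,"roll": 0,"x": 0,"y": 0,"z": 0},{"grip": 1,"roll": 0,"x": 0,"y": 0,"z": 0}]}}

```text
clock: 9.62
tcp_pos: [0.5836, 0.1944, 0.101]
orientation: [0.001, 0.084, 0.996, -0.002]
wrist_force: [-2.9, -5.2, 5.4]
finger_gap: 0.0465
grip_force: 52.7
```

Emit:
{"fn": "servo_tool", "kwargs": {"increments": [{"grip": 1,"roll": 6,"x": 0,"y": 0,"z": 0},{"grip": 1,"roll": 6,"x": 0,"y": 0,"z": 0},{"grip": 1,"roll": 6,"x": 0,"y": 0,"z": 0},{"grip": 1,"roll": 6,"x": 0,"y": 0,"z": 0},{"grip": 1,"roll": 6,"x": 0,"y": 0,"z": 0}]}}

```text
clock: 10.03
tcp_pos: [0.5833, 0.194, 0.101]
orientation: [0.002, 0.341, 0.94, -0.002]
wrist_force: [-2.7, -6.3, 7.4]
finger_gap: 0.0465
grip_force: 52.8
```

Emit:
{"fn": "servo_tool", "kwargs": {"increments": [{"grip": 1,"roll": 6,"x": 0,"y": 0,"z": 0},{"grip": 1,"roll": 6,"x": 0,"y": 0,"z": 0},{"grip": 1,"roll": 0,"x": 0,"y": 0,"z": 0},{"grip": 1,"roll": 0,"x": 0,"y": 0,"z": 0},{"grip": 1,"roll": 0,"x": 0,"y": 0,"z": 0}]}}

```text
clock: 10.45
tcp_pos: [0.5832, 0.1939, 0.101]
orientation: [0.002, 0.436, 0.9, -0.002]
wrist_force: [-2.9, -7.9, 8.5]
finger_gap: 0.0464
grip_force: 52.8
```

Emit:
{"fn": "servo_tool", "kwargs": {"increments": [{"grip": 0,"roll": 0,"x": 0,"y": 0,"z": 0},{"grip": 0,"roll": 0,"x": 0,"y": 0,"z": 0},{"grip": 0,"roll": 0,"x": 0,"y": 0,"z": 0},{"grip": 0,"roll": 0,"x": 0,"y": 0,"z": 0},{"grip": 0,"roll": 0,"x": 0,"y": 0,"z": 0}]}}

```text
clock: 10.87
tcp_pos: [0.5832, 0.1966, 0.0988]
orientation: [0.0, 0.435, 0.9, 0.0]
wrist_force: [0.5, 0.8, -0.0]
finger_gap: 0.0853
grip_force: 0.0
```

Emit:
{"fn": "servo_tool", "kwargs": {"increments": [{"grip": 0,"roll": 0,"x": 0,"y": 0,"z": -20},{"grip": 0,"roll": 0,"x": 0,"y": 0,"z": -40},{"grip": 0,"roll": 0,"x": 0,"y": 0,"z": -40},{"grip": 0.5,"roll": -7,"x": 0,"y": 0,"z": -20},{"grip": 1,"roll": -7,"x": 0,"y": 0,"z": 0}]}}

```text
clock: 11.28
tcp_pos: [0.5858, 0.1971, 0.225]
orientation: [0.004, 0.319, 0.948, 0.003]
wrist_force: [-0.1, 0.0, 0.3]
finger_gap: 0.0639
grip_force: 0.0
```

Emit:
{"fn": "servo_tool", "kwargs": {"increments": [{"grip": 1,"roll": -7,"x": 0,"y": 0,"z": 0},{"grip": 1,"roll": -7,"x": 0,"y": 0,"z": 0},{"grip": 1,"roll": -2,"x": 0,"y": 0,"z": 0},{"grip": 1,"roll": 0,"x": 0,"y": 0,"z": 0},{"grip": 1,"roll": 0,"x": 0,"y": 0,"z": 0}]}}

```text
clock: 11.7
tcp_pos: [0.5829, 0.1964, 0.2184]
orientation: [-0.0, 0.188, 0.982, 0.0]
wrist_force: [-0.3, 0.0, 0.3]
finger_gap: 0.0005
grip_force: 0.0
```

```bash
python3 - <<'E'
from h import *
snap("wrist","w7"); err([.5499,.2670,.133])
c=np.array([.582,.196]);C=load("w7");im=cv2.imread("pics/w7.png")
for scr,col in((158,(0,255,0)),(168,(0,0,255))):
  a=np.radians(scr)
  e=np.array([np.cos(a),np.sin(a)]);t=np.array([-e[1],e[0]]);T=np.radians(-40)
  p=[np.r_[c+.048*e,.105],np.r_[c+.048*e+t*.05*np.sin(T),.105+.05*np.cos(T)]]
  cv2.line(im,*[tuple(int(v) for v in w2pix(C,q)) for q in p],col,1)
  for k in(1,2,3,4):
    b=a+np.radians(72*k); cv2.circle(im,tuple(int(v) for v in w2pix(C,[c[0]+.093*np.cos(b),c[1]+.093*np.sin(b),.148])),8,col,1)
a=np.radians(160.4);t=np.linspace(np.arccos(10/14),2*np.pi-np.arccos(10/14),60)+a
cv2.imwrite("pics/ov7.png",im)
E
```

```text
t 11.75 tcp [0.5829 0.1964 0.2184] move [56.7 53.4 85.4] yaw_y 68.3 j [0.19 0.4  0.13 1.31 0.   0.57]
```

View pics/ov7.png

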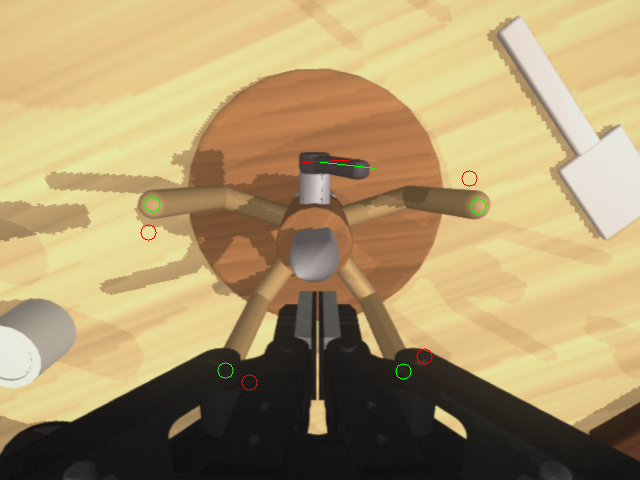

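Crown is back at 158° (green circles sit on the pegs). Now the push again, with the fingertip lower (z≈118 mm) so its side meets the lever.

Emit:
{"fn": "servo_tool", "kwargs": {"increments": [{"grip": 1,"roll": 0,"x": 27,"y": 28,"z": 0},{"grip": 1,"roll": 0,"x": 27,"y": 28,"z": 0},{"grip": 1,"roll": 0,"x": 0,"y": 0,"z": 35},{"grip": 1,"roll": 0,"x": 0,"y": 0,"z": 35},{"grip": 1,"roll": 0,"x": 0,"y": 0,"z": 15}]}}

```text
clock: 12.17
tcp_pos: [0.5509, 0.2686, 0.1295]
orientation: [-0.002, 0.187, 0.982, -0.001]
wrist_force: [-2.1, 0.1, -0.8]
finger_gap: -0.0001
grip_force: 0.0
```

Emit:
{"fn": "servo_tool", "kwargs": {"increments": [{"grip": 1,"roll": 0,"x": 0,"y": 0,"z": 14},{"grip": 1,"roll": 0,"x": 0,"y": 0,"z": 0},{"grip": 1,"roll": 0,"x": 0,"y": 0,"z": 0},{"grip": 1,"roll": 0,"x": 0,"y": -5,"z": 0},{"grip": 1,"roll": 0,"x": 0,"y": -5,"z": 0}]}}

```text
clock: 12.58
tcp_pos: [0.5506, 0.259, 0.121]
orientation: [0.001, 0.187, 0.982, 0.001]
wrist_force: [0.0, -0.2, 0.5]
finger_gap: 0.0002
grip_force: 0.0
```

Emit:
{"fn": "servo_tool", "kwargs": {"increments": [{"grip": 1,"roll": 0,"x": 0,"y": -4,"z": 0},{"grip": 1,"roll": 0,"x": 0,"y": -4,"z": 0},{"grip": 1,"roll": 0,"x": 0,"y": -4,"z": 0},{"grip": 1,"roll": 0,"x": 0,"y": 0,"z": 0}]}}

```text
clock: 12.92
tcp_pos: [0.547, 0.2485, 0.1221]
orientation: [0.002, 0.187, 0.982, 0.002]
wrist_force: [0.7, 4.0, 4.1]
finger_gap: 0.0002
grip_force: 2.2
```

```bash
python3 - <<'E'
from h import *
err([.5319,.2162,.118])
E
```

```text
t 12.92 tcp [0.547  0.2485 0.1221] move [  2.2 -35.6   3.9] yaw_y 68.4 j [ 0.29  0.41 -0.09  1.07  0.    0.67]
```

Emit:
{"fn": "servo_tool", "kwargs": {"increments": [{"grip": 1,"roll": 0,"x": 1,"y": -3,"z": 1},{"grip": 1,"roll": 0,"x": 1,"y": -3,"z": 1},{"grip": 1,"roll": 0,"x": 0,"y": -3,"z": 0},{"grip": 1,"roll": 0,"x": 0,"y": 0,"z": 0}]}}

```text
clock: 13.25
tcp_pos: [0.5401, 0.2396, 0.1179]
orientation: [0.0, 0.188, 0.982, 0.0]
wrist_force: [2.0, 3.4, 1.0]
finger_gap: -0.0003
grip_force: 1.3
```

```bash
python3 - <<'E'
from h import *
err([.5319,.2162,.118])
C,im=snap("wrist","w8"); snap("scene","s8")
a=cv2.imread("pics/w8.png")[60:460,150:500]; b=cv2.resize(cv2.imread("pics/s8.png")[170:260,350:440],(400,400),interpolation=cv2.INTER_CUBIC)
cv2.imwrite("pics/v8.png",np.hstack([a,b]))
E
```

```text
t 13.25 tcp [0.5401 0.2396 0.1179] move [ -1.  -24.7  -0.1] yaw_y 68.4 j [ 0.28  0.4  -0.11  1.06 -0.    0.66]
```

View pics/v8.png

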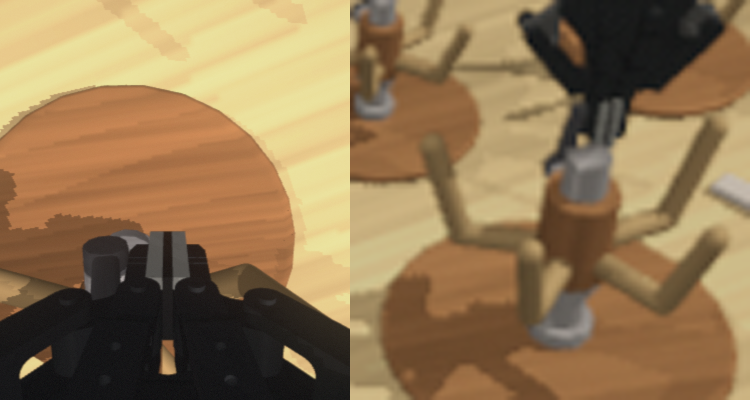

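The lever is turning now, nearly upright beside the fingertip (about 105,260 in the left panel), and the crown has stayed put. Now push to upright, rise 15 mm and push on. My picture views are used up, so from here I measure by code and force.

Emit:
{"fn": "servo_tool", "kwargs": {"increments": [{"grip": 1,"roll": 0,"x": 0,"y": -3,"z": 0},{"grip": 1,"roll": 0,"x": 0,"y": -3,"z": 0},{"grip": 1,"roll": 0,"x": 0,"y": -3,"z": 0},{"grip": 1,"roll": 0,"x": 0,"y": 1,"z": -7},{"grip": 1,"roll": 0,"x": 0,"y": 0,"z": -8}]}}

```text
clock: 13.77
tcp_pos: [0.5356, 0.2317, 0.1318]
orientation: [-0.002, 0.188, 0.982, -0.001]
wrist_force: [0.3, -1.3, -0.1]
finger_gap: 0.0002
grip_force: 0.0
```

Emit:
{"fn": "servo_tool", "kwargs": {"increments": [{"grip": 1,"roll": 0,"x": 0,"y": -4,"z": 0},{"grip": 1,"roll": 0,"x": 0,"y": -4,"z": 0},{"grip": 1,"roll": 0,"x": 0,"y": -4,"z": 0},{"grip": 1,"roll": 0,"x": 0,"y": 0,"z": 0}]}}

```text
clock: 14.1
tcp_pos: [0.5328, 0.2208, 0.1328]
orientation: [0.0, 0.188, 0.982, -0.0]
wrist_force: [1.1, 1.7, 2.1]
finger_gap: -0.0001
grip_force: 1.1
```

Emit:
{"fn": "servo_tool", "kwargs": {"increments": [{"grip": 1,"roll": 0,"x": 0,"y": -4,"z": 0},{"grip": 1,"roll": 0,"x": 0,"y": -4,"z": 0},{"grip": 1,"roll": 0,"x": 0,"y": 0,"z": 0}]}}

```text
clock: 14.35
tcp_pos: [0.5292, 0.2133, 0.132]
orientation: [-0.0, 0.188, 0.982, -0.0]
wrist_force: [2.5, 1.5, -0.3]
finger_gap: 0.0
grip_force: 0.8
```

```bash
python3 - <<'E'
from h import *
err([.5319,.2162,.133])
E
```

```text
t 14.35 tcp [0.5292 0.2133 0.132 ] move [-1.4  3.7 -1. ] yaw_y 68.4 j [ 0.24  0.35 -0.15  1.07 -0.    0.62]
```

Emit:
{"fn": "servo_tool", "kwargs": {"increments": [{"grip": 1,"roll": 0,"x": 0,"y": -4,"z": 0},{"grip": 1,"roll": 0,"x": 0,"y": -3,"z": 0},{"grip": 1,"roll": 0,"x": 0,"y": 0,"z": 0}]}}

```text
clock: 14.6
tcp_pos: [0.5267, 0.2071, 0.1323]
orientation: [-0.0, 0.188, 0.982, -0.0]
wrist_force: [-0.6, 2.4, -0.3]
finger_gap: 0.0
grip_force: 0.8
```

Emit:
{"fn": "servo_tool", "kwargs": {"increments": [{"grip": 1,"roll": 0,"x": 0,"y": -3,"z": 0},{"grip": 1,"roll": 0,"x": 0,"y": -3,"z": 0},{"grip": 1,"roll": 0,"x": 0,"y": 0,"z": 0}]}}

```text
clock: 14.85
tcp_pos: [0.525, 0.2018, 0.1327]
orientation: [0.0, 0.187, 0.982, 0.0]
wrist_force: [0.2, 3.5, 0.4]
finger_gap: 0.0004
grip_force: 1.5
```

```bash
python3 - <<'E'
from h import *
err([.5319,.2162,.133])
E
```

```text
t 14.85 tcp [0.525  0.2018 0.1327] move [-1.1 15.9 -0.3] yaw_y 68.4 j [ 0.22  0.34 -0.17  1.07  0.    0.6 ]
```

Emit:
{"fn": "servo_tool", "kwargs": {"increments": [{"grip": 1,"roll": 0,"x": 0,"y": -3,"z": 0},{"grip": 1,"roll": 0,"x": 0,"y": -2,"z": 0},{"grip": 1,"roll": 0,"x": 0,"y": 0,"z": 0}]}}

```text
clock: 15.1
tcp_pos: [0.5234, 0.1974, 0.1329]
orientation: [0.0, 0.187, 0.982, 0.0]
wrist_force: [1.3, 4.0, 0.9]
finger_gap: -0.0003
grip_force: 1.9
```

Emit:
{"fn": "servo_tool", "kwargs": {"increments": [{"grip": 1,"roll": 0,"x": 0,"y": -2,"z": 0},{"grip": 1,"roll": 0,"x": 0,"y": -2,"z": 0},{"grip": 1,"roll": 0,"x": 0,"y": 0,"z": 0}]}}

```text
clock: 15.35
tcp_pos: [0.522, 0.1938, 0.1329]
orientation: [0.0, 0.187, 0.982, 0.0]
wrist_force: [2.2, 4.5, 2.2]
finger_gap: -0.0003
grip_force: 2.1
```

```bash
python3 - <<'E'
from h import *
err([.5319,.2162,.133])
E
```

```text
t 15.35 tcp [0.522  0.1938 0.1329] move [-0.9 24.5 -0.1] yaw_y 68.4 j [ 0.21  0.33 -0.18  1.06  0.    0.59]
```

Force is not rising as expected, so I'll back off, rise, and measure crown and lever by code.

Emit:
{"fn": "servo_tool", "kwargs": {"increments": [{"grip": 1,"roll": 0,"x": 0,"y": 8,"z": 0},{"grip": 1,"roll": 0,"x": 0,"y": 0,"z": -40},{"grip": 1,"roll": 0,"x": -20,"y": 8,"z": -30},{"grip": 1,"roll": 0,"x": -30,"y": 8,"z": -15},{"grip": 1,"roll": 0,"x": -5,"y": 0,"z": 0}]}}

```text
clock: 15.77
tcp_pos: [0.5869, 0.1953, 0.2213]
orientation: [0.004, 0.188, 0.982, 0.0]
wrist_force: [1.2, 0.1, 0.1]
finger_gap: -0.0002
grip_force: 0.0
```

Emit:
{"fn": "servo_tool", "kwargs": {"increments": [{"grip": 1,"roll": 0,"x": 0,"y": 0,"z": 0},{"grip": 1,"roll": 0,"x": 0,"y": 0,"z": 0},{"grip": 1,"roll": 0,"x": 0,"y": 0,"z": 0}]}}

```text
clock: 16.02
tcp_pos: [0.5797, 0.1954, 0.2158]
orientation: [-0.002, 0.187, 0.982, -0.001]
wrist_force: [0.0, 0.4, 0.2]
finger_gap: 0.0002
grip_force: 0.0
```

```bash
cat > meas.py <<'E'
from h import *
from scipy.optimize import minimize
c=np.array([.582,.196])
def angdist(name, ref="w7"):
    C=load(name); im=cv2.imread(f"pics/{name}.png").astype(float)
    return C,im
def pegmask(C,scr,pegs,w=7,shape=(480,640)):
    m=np.zeros(shape,np.uint8)
    for k in pegs:
        b=np.radians(scr+72*k); P=[w2pix(C,[c[0]+r*np.cos(b),c[1]+r*np.sin(b),z]) for r,z in((.03,.08),(.070,.08),(.0935,.145))]
        cv2.polylines(m,[np.round(np.array(P)*8).astype(int)],False,255,w,shift=3)
    return m>0
def levmask(C,scr,cl):
    a=np.radians(scr);e=np.array([np.cos(a),np.sin(a)]);t=np.array([-e[1],e[0]]);T=np.radians(cl-40)
    m=np.zeros((480,640),np.uint8)
    pts=[]
    for l in(.008,.05):
      for n in(-.0045,.0045):
        for d in(-.004,.004):
          h=l*np.cos(T)-n*np.sin(T); s=l*np.sin(T)+n*np.cos(T)
          pts.append(w2pix(C,np.r_[c+(.048+d)*e+t*s,.105+h]))
    cv2.fillConvexPoly(m,cv2.convexHull(np.round(np.array(pts)).astype(np.int32)),255)
    return m>0
def peg_scores(name,pegs=(1,4),lo=120,hi=220):
    C=load(name); im=cv2.imread(f"pics/{name}.png").astype(float)
    # wood peg: yellowish-tan; compare with base (reddish): use G/R ratio
    r=im[:,:,1]/(im[:,:,2]+1)
    out=[]
    for s in np.arange(lo,hi,1.):
        m=pegmask(C,s,pegs,w=9); out.append((r[m].mean(),s))
    return sorted(out)[::-1][:4]
def lev_scores(name,scr):
    C=load(name); g=cv2.imread(f"pics/{name}.png").max(axis=2).astype(float)
    return sorted([(round(g[levmask(C,scr,cl)].mean(),1),cl) for cl in range(0,125,4)])[:4]
E
python3 - <<'E'
from meas import *
snap("wrist","w9"); err([.583,.196,.218])
for n in("w4","w7","w9"): print(n,[(round(a,3),b) for a,b in peg_scores(n)])
print("w4",lev_scores("w4",160),"w7",lev_scores("w7",158))
for s in(156,158,160,164,168,172,176): print(s,lev_scores("w9",s)[:3])
E
```

```text
t 16.07 tcp [0.5797 0.1955 0.216 ] move [-2.9  1.7 -2.1] yaw_y 68.4 j [ 0.19  0.39  0.12  1.31 -0.    0.57]
w4 [(np.float64(0.791), np.float64(164.0)), (np.float64(0.791), np.float64(159.0)), (np.float64(0.791), np.float64(163.0)), (np.float64(0.791), np.float64(158.0))]
w7 [(np.float64(0.791), np.float64(157.0)), (np.float64(0.791), np.float64(158.0)), (np.float64(0.791), np.float64(160.0)), (np.float64(0.791), np.float64(159.0))]
w9 [(np.float64(0.791), np.float64(162.0)), (np.float64(0.791), np.float64(163.0)), (np.float64(0.791), np.float64(164.0)), (np.float64(0.791), np.float64(161.0))]
w4 [(np.float64(72.1), 8), (np.float64(72.3), 4), (np.float64(72.7), 12), (np.float64(73.9), 16)] w7 [(np.float64(71.1), 16), (np.float64(72.0), 12), (np.float64(74.4), 20), (np.float64(77.0), 24)]
156 [(np.float64(89.1), 76), (np.float64(89.5), 80), (np.float64(90.4), 72)]
158 [(np.float64(87.8), 80), (np.float64(87.9), 84), (np.float64(88.1), 88)]
160 [(np.float64(86.2), 88), (np.float64(86.7), 92), (np.float64(87.9), 84)]
164 [(np.float64(96.2), 80), (np.float64(96.6), 84), (np.float64(96.8), 72)]
168 [(np.float64(98.0), 44), (np.float64(99.2), 48), (np.float64(99.4), 40)]
172 [(np.float64(98.9), 36), (np.float64(99.1), 40), (np.float64(100.8), 32)]
176 [(np.float64(96.1), 20), (np.float64(97.6), 24), (np.float64(97.6), 28)]
```

Code reads crown ≈161° and clamp ≈88° (1.54 rad), which is well past 1.15. To set it hard without twisting the crown, I'll press straight down on the lever's end.

Emit:
{"fn": "servo_tool", "kwargs": {"increments": [{"grip": 1,"roll": 0,"x": 24,"y": -18,"z": 0},{"grip": 1,"roll": 0,"x": 23,"y": -18,"z": 0},{"grip": 1,"roll": 0,"x": 0,"y": 0,"z": 30},{"grip": 1,"roll": 0,"x": 0,"y": 0,"z": 30},{"grip": 1,"roll": 0,"x": 0,"y": 0,"z": 0}]}}

```text
clock: 16.48
tcp_pos: [0.5192, 0.1788, 0.152]
orientation: [-0.005, 0.187, 0.982, -0.002]
wrist_force: [-0.8, 1.0, 0.1]
finger_gap: 0.0003
grip_force: 0.0
```

Emit:
{"fn": "servo_tool", "kwargs": {"increments": [{"grip": 1,"roll": 0,"x": 0,"y": 0,"z": 0},{"grip": 1,"roll": 0,"x": 0,"y": 0,"z": 5},{"grip": 1,"roll": 0,"x": 0,"y": 0,"z": 3},{"grip": 1,"roll": 0,"x": 0,"y": 0,"z": 0}]}}

```text
clock: 16.82
tcp_pos: [0.5253, 0.1797, 0.1501]
orientation: [0.001, 0.187, 0.982, 0.0]
wrist_force: [0.1, 1.0, -1.0]
finger_gap: -0.0002
grip_force: 0.0
```

Emit:
{"fn": "servo_tool", "kwargs": {"increments": [{"grip": 1,"roll": 0,"x": 0,"y": 0,"z": 3},{"grip": 1,"roll": 0,"x": 0,"y": 0,"z": 2},{"grip": 1,"roll": 0,"x": 0,"y": 0,"z": 0}]}}

```text
clock: 17.07
tcp_pos: [0.5247, 0.1795, 0.1443]
orientation: [-0.0, 0.187, 0.982, 0.0]
wrist_force: [-0.9, -0.1, -0.4]
finger_gap: 0.0002
grip_force: 0.0
```

```bash
python3 - <<'E'
from h import *
err([.5228,.1789,.141])
E
```

```text
t 17.07 tcp [0.5247 0.1795 0.1443] move [ 1.5 -1.3  3.3] yaw_y 68.4 j [ 0.18  0.31 -0.17  1.09  0.    0.56]
```

Emit:
{"fn": "servo_tool", "kwargs": {"increments": [{"grip": 1,"roll": 0,"x": 0,"y": 0,"z": 3},{"grip": 1,"roll": 0,"x": 0,"y": 0,"z": 2},{"grip": 1,"roll": 0,"x": 0,"y": 0,"z": 0}]}}

```text
clock: 17.32
tcp_pos: [0.5248, 0.1794, 0.1395]
orientation: [0.0, 0.187, 0.982, -0.0]
wrist_force: [-0.4, -0.7, 1.1]
finger_gap: 0.0001
grip_force: 0.8
```

Emit:
{"fn": "servo_tool", "kwargs": {"increments": [{"grip": 1,"roll": 0,"x": 0,"y": 0,"z": 3},{"grip": 1,"roll": 0,"x": 0,"y": 0,"z": 0},{"grip": 1,"roll": 0,"x": 0,"y": 0,"z": 0}]}}

```text
clock: 17.57
tcp_pos: [0.5244, 0.1782, 0.1373]
orientation: [0.0, 0.188, 0.982, -0.001]
wrist_force: [-2.9, -5.8, 8.0]
finger_gap: -0.0003
grip_force: 3.7
```

Emit:
{"fn": "servo_tool", "kwargs": {"increments": [{"grip": 1,"roll": 0,"x": 0,"y": 0,"z": 2},{"grip": 1,"roll": 0,"x": 0,"y": 0,"z": 0},{"grip": 1,"roll": 0,"x": 0,"y": 0,"z": 0}]}}

```text
clock: 17.82
tcp_pos: [0.5241, 0.1773, 0.1358]
orientation: [0.0, 0.188, 0.982, -0.002]
wrist_force: [-3.5, -7.8, 12.1]
finger_gap: 0.0001
grip_force: 5.7
```

The lever is hard against the stop (12 N pressed straight down). Next I'll rise, turn the gripper to yaw 45°, and locate the cups by code in the top view.

Emit:
{"fn": "servo_tool", "kwargs": {"increments": [{"grip": 1,"roll": 0,"x": 0,"y": 0,"z": -30},{"grip": 1,"roll": 6,"x": 0,"y": 0,"z": -40},{"grip": 0,"roll": 6,"x": 0,"y": 0,"z": -30},{"grip": 0,"roll": 6,"x": 0,"y": 0,"z": 0},{"grip": 0,"roll": 5.4,"x": 0,"y": 0,"z": 0}]}}

```text
clock: 18.23
tcp_pos: [0.5262, 0.1798, 0.2372]
orientation: [0.002, 0.385, 0.923, 0.002]
wrist_force: [0.1, -0.4, 0.1]
finger_gap: 0.0356
grip_force: 0.0
```

```bash
cat > cups.py <<'E'
from h import *
from scipy.optimize import fsolve
def cups(name):
    C,im=snap("top",name); hsv=cv2.cvtColor(im,cv2.COLOR_RGB2HSV)
    m=((hsv[:,:,1]<60)&(hsv[:,:,2]>130)).astype(np.uint8)
    n,l,st,ce=cv2.connectedComponentsWithStats(m)
    t=np.linspace(0,2*np.pi,40,endpoint=False)
    def model(p,q):
        P=[w2pix(C,[p[0]+r*np.cos(u),p[1]+r*np.sin(u),z]) for r,z in((.033,.001),(.0315,.052)) for u in t]
        M=cv2.moments(cv2.convexHull(np.array(P,np.float32))); return [M["m10"]/M["m00"]-q[0],M["m01"]/M["m00"]-q[1]],M["m00"]
    for i in range(1,n):
        if 200<st[i,4]<900:
            q=ce[i]; p=fsolve(lambda p:model(p,q)[0],pix2w(C,*q,.03)[:2])
            print("blob",q.round(1),"area",st[i,4],"model",round(model(p,q)[1]),"xy",p.round(4), "bbox",st[i,2:4])
E
python3 - <<'E'
from cups import *
cups("t1"); err([.597,-.107,.2])
from meas import *
c9=load("w9")
E
```

```text
blob [408.9 232. ] area 392 model 460 xy [ 0.6104 -0.2897] bbox [24 23]
blob [346.  234.1] area 386 model 436 xy [ 0.603 -0.108] bbox [23 23]
blob [357.5 278.7] area 386 model 425 xy [ 0.4743 -0.1416] bbox [23 22]
blob [411.3 285.6] area 408 model 457 xy [ 0.4558 -0.2957] bbox [24 23]
t 18.28 tcp [0.5254 0.1797 0.2358] move [-254.6 -149.9   35.8] yaw_y 44.5 j [ 0.18  0.27 -0.    1.3   0.    0.98]
```

Emit:
{"fn": "servo_tool", "kwargs": {"increments": [{"grip": 0,"roll": 0,"x": -32,"y": -18.5,"z": 0},{"grip": 0,"roll": 0,"x": -32,"y": -18.5,"z": 10},{"grip": 0,"roll": 0,"x": -32,"y": -18.5,"z": 15},{"grip": 0,"roll": 0,"x": -32,"y": -18.5,"z": 18},{"grip": 0,"roll": 0,"x": -32,"y": -18.5,"z": 18}]}}

```text
clock: 18.7
tcp_pos: [0.5726, -0.0005, 0.1727]
orientation: [0.0, 0.381, 0.924, 0.0]
wrist_force: [1.1, -0.4, 0.5]
finger_gap: 0.0855
grip_force: 0.0
```

Emit:
{"fn": "servo_tool", "kwargs": {"increments": [{"grip": 0,"roll": 0,"x": -32,"y": -18.5,"z": 18},{"grip": 0,"roll": 0,"x": -32,"y": -18.5,"z": 18},{"grip": 0,"roll": 0,"x": -32,"y": -18.5,"z": 18},{"grip": 0,"roll": 0,"x": 0,"y": 0,"z": 0},{"grip": 0,"roll": 0,"x": 0,"y": 0,"z": 0}]}}

```text
clock: 19.12
tcp_pos: [0.5999, -0.1078, 0.1171]
orientation: [-0.002, 0.384, 0.923, 0.0]
wrist_force: [-0.5, 1.3, 0.5]
finger_gap: 0.0856
grip_force: 0.0
```

```bash
python3 - <<'E'
from h import *
err([.600,-.107,.012])
# cup in wrist view: white blob
C,im=snap("wrist","w10"); hsv=cv2.cvtColor(im,cv2.COLOR_RGB2HSV)
m=((hsv[:,:,1]<70)&(hsv[:,:,2]>120)).astype(np.uint8)
n,l,st,ce=cv2.connectedComponentsWithStats(m)
for i in range(1,n):
    if st[i,4]>1500: print(st[i],ce[i].round(0))
p=np.array([.6,-.107])
for z,r in((.052,.0315),(0,.033)):
    print([w2pix(C,[p[0]+r*np.cos(a),p[1]+r*np.sin(a),z]).round(0).tolist() for a in np.radians([134.5,224.5,314.5,44.5])])
E
```

```text
t 19.12 tcp [ 0.5999 -0.1078  0.1171] move [1.000e-01 8.000e-01 1.051e+02] yaw_y 44.9 j [-0.31  0.44 -0.06  1.08  0.    0.48]
[   27    65   161   129 15437] [103. 127.]
[  260   185   115   125 10425] [318. 252.]
[[319.0, 203.0], [261.0, 259.0], [318.0, 312.0], [376.0, 260.0]]
[[319.0, 185.0], [270.0, 234.0], [318.0, 280.0], [367.0, 235.0]]
```

The wrist-view blob (x 260–375, y 185–310) matches the prediction to about 1 mm. Grasping cup A.

Emit:
{"fn": "servo_tool", "kwargs": {"increments": [{"grip": 0,"roll": 0,"x": 0,"y": 0,"z": 35},{"grip": 0,"roll": 0,"x": 0,"y": 0,"z": 35},{"grip": 0,"roll": 0,"x": 0,"y": 0,"z": 25},{"grip": 0,"roll": 0,"x": 0,"y": 0,"z": 10},{"grip": 0,"roll": 0,"x": 0,"y": 0,"z": 0}]}}

```text
clock: 19.58
tcp_pos: [0.599, -0.104, 0.0125]
orientation: [-0.002, 0.381, 0.924, -0.0]
wrist_force: [0.5, 0.3, -0.1]
finger_gap: 0.0854
grip_force: 0.0
```

Emit:
{"fn": "servo_tool", "kwargs": {"increments": [{"grip": 1,"roll": 0,"x": 0,"y": 0,"z": 0},{"grip": 1,"roll": 0,"x": 0,"y": 0,"z": 0},{"grip": 1,"roll": 0,"x": 0,"y": 0,"z": 0},{"grip": 1,"roll": 0,"x": 0,"y": 0,"z": 0},{"grip": 1,"roll": 0,"x": 0,"y": 0,"z": 0}], "grip_force": 35}}

```text
clock: 20.0
tcp_pos: [0.6029, -0.1063, 0.017]
orientation: [0.002, 0.382, 0.924, 0.001]
wrist_force: [-0.9, 2.2, 6.8]
finger_gap: 0.066
grip_force: 39.8
```

Emit:
{"fn": "servo_tool", "kwargs": {"increments": [{"grip": 1,"roll": 0,"x": 0,"y": 0,"z": 0},{"grip": 1,"roll": 0,"x": 0,"y": 0,"z": -20},{"grip": 1,"roll": 0,"x": 0,"y": 0,"z": -40},{"grip": 1,"roll": 0,"x": 0,"y": 0,"z": -40},{"grip": 1,"roll": 0,"x": 0,"y": 0,"z": -40}]}}

```text
clock: 20.42
tcp_pos: [0.6007, -0.106, 0.1564]
orientation: [-0.0, 0.383, 0.924, 0.0]
wrist_force: [0.8, -0.4, -2.3]
finger_gap: 0.066
grip_force: 39.9
```

Emit:
{"fn": "servo_tool", "kwargs": {"increments": [{"grip": 1,"roll": 0,"x": 0,"y": 0,"z": -40},{"grip": 1,"roll": 0,"x": 0,"y": 0,"z": -10},{"grip": 1,"roll": 0,"x": 0,"y": 0,"z": 0}]}}

```text
clock: 20.67
tcp_pos: [0.6037, -0.107, 0.21]
orientation: [0.005, 0.383, 0.924, 0.0]
wrist_force: [-0.3, -0.3, -0.7]
finger_gap: 0.0662
grip_force: 39.9
```

```bash
python3 - <<'E'
from h import *
err([.670,.2229,.200])
# cup position in hand: bottom of cup vs tcp from the wrist blob
C,im=snap("wrist","w11"); hsv=cv2.cvtColor(im,cv2.COLOR_RGB2HSV)
m=((hsv[:,:,1]<70)&(hsv[:,:,2]>120)).astype(np.uint8)
n,l,st,ce=cv2.connectedComponentsWithStats(m)
for i in range(1,n):
    if st[i,4]>1500: print(st[i],ce[i].round(0))
E
```

```text
t 20.67 tcp [ 0.6037 -0.107   0.21  ] move [186.5 280.1   9.7] yaw_y 45.0 j [-0.31  0.39  0.1   1.27  0.    0.48]
[ 109   76  107   92 7438] [160. 120.]
[   0  196   92   91 6106] [ 40. 239.]
[  216   220   202   214 28742] [321. 341.]
```

Emit:
{"fn": "servo_tool", "kwargs": {"increments": [{"grip": 1,"roll": 0,"x": 20.7,"y": 31.1,"z": 0},{"grip": 1,"roll": 0,"x": 20.7,"y": 31.1,"z": 0},{"grip": 1,"roll": 0,"x": 20.7,"y": 31.1,"z": 0},{"grip": 1,"roll": 0,"x": 20.7,"y": 31.1,"z": 0},{"grip": 1,"roll": 0,"x": 20.7,"y": 31.1,"z": 0}]}}

```text
clock: 21.13
tcp_pos: [0.6365, 0.0785, 0.2014]
orientation: [-0.002, 0.383, 0.924, -0.001]
wrist_force: [1.1, 0.2, -1.5]
finger_gap: 0.0663
grip_force: 39.9
```

Emit:
{"fn": "servo_tool", "kwargs": {"increments": [{"grip": 1,"roll": 0,"x": 20.7,"y": 31.1,"z": 0},{"grip": 1,"roll": 0,"x": 20.7,"y": 31.1,"z": 0},{"grip": 1,"roll": 0,"x": 20.7,"y": 31.1,"z": 0},{"grip": 1,"roll": 0,"x": 20.7,"y": 31.1,"z": 0},{"grip": 1,"roll": 0,"x": 0,"y": 0,"z": 0}]}}

```text
clock: 21.55
tcp_pos: [0.666, 0.2303, 0.2001]
orientation: [-0.003, 0.38, 0.925, -0.0]
wrist_force: [-1.4, -0.5, -0.8]
finger_gap: 0.0661
grip_force: 40.0
```

Emit:
{"fn": "servo_tool", "kwargs": {"increments": [{"grip": 1,"roll": 0,"x": 0,"y": 0,"z": 0},{"grip": 1,"roll": 0,"x": 0,"y": 0,"z": 0},{"grip": 1,"roll": 0,"x": 0,"y": 0,"z": 0}]}}

```text
clock: 21.8
tcp_pos: [0.6665, 0.2222, 0.2029]
orientation: [-0.001, 0.383, 0.924, -0.001]
wrist_force: [0.0, -1.6, -0.9]
finger_gap: 0.0656
grip_force: 40.0
```

```bash
python3 - <<'E'
from h import *
err([.670,.2229,.120])
from meas import *
snap("wrist","w12")
# check crown via pegs visible, using tip-colour masks
print([(round(a,3),b) for a,b in peg_scores("w12",pegs=(1,4),lo=140,hi=180)])
E
```

```text
t 21.8 tcp [0.6665 0.2222 0.2029] move [-2.1  3.1 82.9] yaw_y 44.9 j [ 0.21  0.59  0.4   1.39 -0.    0.99]
[(np.float64(0.807), np.float64(164.0)), (np.float64(0.805), np.float64(165.0)), (np.float64(0.804), np.float64(163.0)), (np.float64(0.803), np.float64(162.0))]
```

```bash
python3 - <<'E'
from meas import *
def prof(name):
    C=load(name); im=cv2.imread(f"pics/{name}.png").astype(np.float32); A=np.radians(np.arange(0,360,.5))
    g=cv2.GaussianBlur(im[:,:,1]/(im[:,:,2]+1),(0,0),1)
    out=[]
    for r in np.arange(.034,.064,.003):
        P=np.array([w2pix(C,[c[0]+r*np.cos(a),c[1]+r*np.sin(a),.084]) for a in A],np.float32)
        out.append(cv2.remap(g,P[:,0],P[:,1],cv2.INTER_LINEAR))
    return np.median(out,axis=0)
for n,s in(("w4",160),("w6",200),("w7",158),("w9",161),("w12",161)):
    p=prof(n); res=[]
    for k in(1,4,2,3):
        a0=(s+72*k)%360; idx=(np.arange(-24,25)+int(a0*2))%720; q=p[idx]; q=np.clip(q-np.percentile(q,50),0,None)
        if q.max()>.08: res.append((k,round(a0+(q*np.arange(-24,25)).sum()/q.sum()/2-72*k+ (360 if a0<72*k-100 else 0),1),round(float(q.max()),2)))
    print(n,res)
E
```

```text
w4 []
w6 []
w7 []
w9 []
w12 []
```

```bash
cat > prof.py <<'E'
from meas import *
def prof(name):
    C=load(name); im=cv2.imread(f"pics/{name}.png").astype(np.float32); A=np.radians(np.arange(0,360,.5))
    g=cv2.GaussianBlur((im[:,:,1]-im[:,:,0])/(im.sum(2)+30),(0,0),1)
    g2=cv2.GaussianBlur(im[:,:,1]/(im[:,:,2]+5),(0,0),1)
    out=[]
    for r in np.arange(.034,.064,.003):
        P=np.array([w2pix(C,[c[0]+r*np.cos(a),c[1]+r*np.sin(a),.084]) for a in A],np.float32)
        out.append(cv2.remap(g2,P[:,0],P[:,1],cv2.INTER_LINEAR))
    return np.median(out,axis=0)
def crown(n,s):
    p=prof(n); res=[]
    for k in(1,2,3,4):
        d=np.arange(-30,31); q=p[(d+int(round((s+72*k)*2)))%720]; mx,md=q.max(),np.median(q); w=np.clip(q-(md+mx)/2,0,None)
        res.append((k,round(float(s+(w*d).sum()/w.sum()/2),1),round(float(mx-md),3)))
    print(n,res)
E
python3 - <<'E'
from prof import *
for n,s in(("w4",160),("w6",200),("w7",158),("w9",161),("w12",161)): crown(n,s)
E
```

```text
w4 [(1, 160.0, 0.013), (2, 160.0, 0.02), (3, 160.0, 0.024), (4, 160.0, 0.016)]
w6 [(1, 200.0, 0.016), (2, 200.0, 0.021), (3, 200.0, 0.024), (4, 200.0, 0.023)]
w7 [(1, 158.0, 0.011), (2, 158.0, 0.021), (3, 158.0, 0.02), (4, 158.0, 0.017)]
w9 [(1, 161.0, 0.01), (2, 161.0, 0.017), (3, 161.0, 0.019), (4, 161.0, 0.017)]
w12 [(1, 161.0, 0.077), (2, 161.0, 0.011), (3, 161.0, 0.012), (4, 161.0, 0.016)]
```

```bash
sed -i 's/return np.median(out,axis=0)/return np.median(out,axis=0).ravel()/' prof.py; python3 - <<'E'
from prof import *
for n,s in(("w4",160),("w6",200),("w7",158),("w9",161),("w12",161)): crown(n,s)
E
```

```text
w4 [(1, 158.9, 0.013), (2, 160.8, 0.02), (3, 161.5, 0.024), (4, 158.9, 0.016)]
w6 [(1, 199.7, 0.016), (2, 201.0, 0.021), (3, 201.7, 0.024), (4, 200.5, 0.023)]
w7 [(1, 156.7, 0.011), (2, 158.5, 0.021), (3, 159.5, 0.02), (4, 156.2, 0.017)]
w9 [(1, 158.9, 0.01), (2, 160.6, 0.017), (3, 161.0, 0.019), (4, 159.1, 0.017)]
w12 [(1, 171.7, 0.077), (2, 161.6, 0.011), (3, 161.8, 0.012), (4, 159.4, 0.016)]
```

Crown measures 160° (same as when aligned), so the peg positions are set. Lowering cup A onto peg 3.

Emit:
{"fn": "servo_tool", "kwargs": {"increments": [{"grip": 1,"roll": 0,"x": -3.3,"y": 2.2,"z": 0},{"grip": 1,"roll": 0,"x": 0,"y": 0,"z": 25},{"grip": 1,"roll": 0,"x": 0,"y": 0,"z": 25},{"grip": 1,"roll": 0,"x": 0,"y": 0,"z": 15},{"grip": 1,"roll": 0,"x": 0,"y": 0,"z": 5}]}}

```text
clock: 22.27
tcp_pos: [0.6697, 0.221, 0.1313]
orientation: [-0.002, 0.384, 0.924, -0.001]
wrist_force: [-0.3, -0.2, -2.5]
finger_gap: 0.0663
grip_force: 40.0
```

Emit:
{"fn": "servo_tool", "kwargs": {"increments": [{"grip": 1,"roll": 0,"x": 0,"y": 0,"z": 0},{"grip": 1,"roll": 0,"x": 0,"y": 0,"z": 4},{"grip": 1,"roll": 0,"x": 0,"y": 0,"z": 3},{"grip": 1,"roll": 0,"x": 0,"y": 0,"z": 0}]}}

```text
clock: 22.6
tcp_pos: [0.6717, 0.2226, 0.1283]
orientation: [0.001, 0.383, 0.924, 0.0]
wrist_force: [0.1, 1.0, -1.4]
finger_gap: 0.0658
grip_force: 40.0
```

Emit:
{"fn": "servo_tool", "kwargs": {"increments": [{"grip": 1,"roll": 0,"x": 0,"y": 0,"z": 3},{"grip": 1,"roll": 0,"x": 0,"y": 0,"z": 0},{"grip": 1,"roll": 0,"x": 0,"y": 0,"z": 0}]}}

```text
clock: 22.85
tcp_pos: [0.6712, 0.2228, 0.1248]
orientation: [0.0, 0.383, 0.924, 0.0]
wrist_force: [-0.5, 0.8, -0.6]
finger_gap: 0.0658
grip_force: 40.0
```

```bash
python3 - <<'E'
from h import *
err([.6704,.2214,.120]); print(env.get_state()["wrist_force"])
E
```

```text
t 22.85 tcp [0.6712 0.2228 0.1248] move [-0.4 -1.6  4.8] yaw_y 45.0 j [0.21 0.62 0.26 1.21 0.   0.99]
[-0.51136792  0.84978745 -0.62724987]
```

Emit:
{"fn": "servo_tool", "kwargs": {"increments": [{"grip": 1,"roll": 0,"x": 0,"y": 0,"z": 3},{"grip": 1,"roll": 0,"x": 0,"y": 0,"z": 0},{"grip": 1,"roll": 0,"x": 0,"y": 0,"z": 0}]}}

```text
clock: 23.1
tcp_pos: [0.6709, 0.2227, 0.1212]
orientation: [-0.0, 0.383, 0.924, -0.0]
wrist_force: [0.3, 0.9, -1.5]
finger_gap: 0.0661
grip_force: 40.0
```

Emit:
{"fn": "servo_tool", "kwargs": {"increments": [{"grip": 1,"roll": 0,"x": 0,"y": 0,"z": 3},{"grip": 1,"roll": 0,"x": 0,"y": 0,"z": 0},{"grip": 1,"roll": 0,"x": 0,"y": 0,"z": 0}]}}

```text
clock: 23.35
tcp_pos: [0.6714, 0.2228, 0.1205]
orientation: [0.001, 0.383, 0.924, 0.001]
wrist_force: [-3.7, -0.9, 6.6]
finger_gap: 0.0658
grip_force: 40.7
```

Contact at the predicted height. Releasing and rising.

Emit:
{"fn": "servo_tool", "kwargs": {"increments": [{"grip": 0,"roll": 0,"x": 0,"y": 0,"z": 0},{"grip": 0,"roll": 0,"x": 0,"y": 0,"z": 0},{"grip": 0,"roll": 0,"x": 0,"y": 0,"z": 0},{"grip": 0,"roll": 0,"x": 0,"y": 0,"z": 0},{"grip": 0,"roll": 0,"x": 0,"y": 0,"z": 0}]}}

```text
clock: 23.77
tcp_pos: [0.6711, 0.2227, 0.1182]
orientation: [-0.0, 0.383, 0.924, -0.0]
wrist_force: [-0.3, -0.8, -0.0]
finger_gap: 0.0854
grip_force: 0.0
```

Emit:
{"fn": "servo_tool", "kwargs": {"increments": [{"grip": 0,"roll": 0,"x": 0,"y": 0,"z": -10},{"grip": 0,"roll": 0,"x": 0,"y": 0,"z": -20},{"grip": 0,"roll": 0,"x": 0,"y": 0,"z": -35},{"grip": 0,"roll": 0,"x": 0,"y": 0,"z": -35},{"grip": 0,"roll": 0,"x": 0,"y": 0,"z": 0}]}}

```text
clock: 24.18
tcp_pos: [0.6741, 0.2234, 0.2278]
orientation: [0.005, 0.383, 0.924, 0.004]
wrist_force: [0.5, -0.0, 1.2]
finger_gap: 0.0858
grip_force: 0.0
```

```bash
cat > cups.py <<'E'
from h import *
def cups(name):
    C,im=snap("top",name); hsv=cv2.cvtColor(im,cv2.COLOR_RGB2HSV)
    m=((hsv[:,:,1]<60)&(hsv[:,:,2]>130)).astype(np.uint8)
    n,l,st,ce=cv2.connectedComponentsWithStats(m)
    for i in range(1,n):
        if 100<st[i,4]<900: print("blob",ce[i].round(1),"area",st[i,4],"xy@.052",pix2w(C,*ce[i],.052)[:2].round(4),"xy@.155",pix2w(C,*ce[i],.155)[:2].round(4),st[i,2:4])
E
python3 - <<'E'
from cups import *
cups("t2"); err([.4728,-.1397,.110])
E
```

```text
blob [156.5 217. ] area 590 xy@.052 [0.6449 0.4359] xy@.155 [0.6296 0.4071] [23 56]
blob [408.7 232. ] area 401 xy@.052 [ 0.6069 -0.2853] xy@.155 [ 0.5939 -0.2713] [25 23]
blob [357.4 279.1] area 404 xy@.052 [ 0.4716 -0.1397] xy@.155 [ 0.4667 -0.1343] [23 23]
blob [411.5 285.8] area 365 xy@.052 [ 0.4541 -0.2923] xy@.155 [ 0.4502 -0.2778] [22 22]
t 24.23 tcp [0.6736 0.2233 0.2248] move [-114.  -399.6  112.1] yaw_y 45.0 j [0.21 0.59 0.45 1.43 0.   0.99]
```

Emit:
{"fn": "servo_tool", "kwargs": {"increments": [{"grip": 0,"roll": 0,"x": -10.3,"y": -36.3,"z": 0},{"grip": 0,"roll": 0,"x": -10.3,"y": -36.3,"z": 0},{"grip": 0,"roll": 0,"x": -10.3,"y": -36.3,"z": 0},{"grip": 0,"roll": 0,"x": -10.3,"y": -36.3,"z": 0},{"grip": 0,"roll": 0,"x": -10.3,"y": -36.3,"z": 15}]}}

```text
clock: 24.65
tcp_pos: [0.5794, 0.0568, 0.2056]
orientation: [0.002, 0.382, 0.924, 0.001]
wrist_force: [1.1, -0.6, 0.6]
finger_gap: 0.0851
grip_force: 0.0
```

Emit:
{"fn": "servo_tool", "kwargs": {"increments": [{"grip": 0,"roll": 0,"x": -10.3,"y": -36.3,"z": 15},{"grip": 0,"roll": 0,"x": -10.3,"y": -36.3,"z": 15},{"grip": 0,"roll": 0,"x": -10.3,"y": -36.3,"z": 15},{"grip": 0,"roll": 0,"x": -10.3,"y": -36.3,"z": 15},{"grip": 0,"roll": 0,"x": -10.3,"y": -36.3,"z": 15}]}}

```text
clock: 25.07
tcp_pos: [0.4858, -0.1079, 0.1277]
orientation: [-0.0, 0.383, 0.924, 0.0]
wrist_force: [0.9, -0.4, 0.3]
finger_gap: 0.0856
grip_force: 0.0
```

Emit:
{"fn": "servo_tool", "kwargs": {"increments": [{"grip": 0,"roll": 0,"x": -10.3,"y": -36.3,"z": 15},{"grip": 0,"roll": 0,"x": 0,"y": 0,"z": 0},{"grip": 0,"roll": 0,"x": 0,"y": 0,"z": 0},{"grip": 0,"roll": 0,"x": 0,"y": 0,"z": 0}]}}

```text
clock: 25.4
tcp_pos: [0.4688, -0.1398, 0.1135]
orientation: [-0.0, 0.383, 0.924, 0.0]
wrist_force: [-0.1, 1.2, 0.7]
finger_gap: 0.0856
grip_force: 0.0
```

```bash
cat >> cups.py <<'E'
def wristcup(name,p):
    C,im=snap("wrist",name); hsv=cv2.cvtColor(im,cv2.COLOR_RGB2HSV)
    m=((hsv[:,:,1]<70)&(hsv[:,:,2]>120)).astype(np.uint8)
    n,l,st,ce=cv2.connectedComponentsWithStats(m)
    for i in range(1,n):
        if st[i,4]>1500: print("wrist blob x",st[i,0],st[i,0]+st[i,2],"y",st[i,1],st[i,1]+st[i,3])
    P=np.array([w2pix(C,[p[0]+r*np.cos(a),p[1]+r*np.sin(a),z]) for z,r in((.052,.0315),(0,.033)) for a in np.arange(0,6.28,.1)])
    print("model x",P[:,0].min().round(),P[:,0].max().round(),"y",P[:,1].min().round(),P[:,1].max().round())
E
python3 - <<'E'
from cups import *
err([.472,-.1397,.012]); wristcup("w13",[.472,-.1397]); cups("t3")
E
```

```text
t 25.4 tcp [ 0.4688 -0.1398  0.1135] move [ -2.2   2.3 101.5] yaw_y 44.9 j [-0.45  0.22 -0.38  0.97  0.    0.33]
wrist blob x 262 378 y 192 318
model x 263.0 379.0 y 190.0 318.0
blob [225.  202.2] area 410 xy@.052 [0.6893 0.2407] xy@.155 [0.6714 0.2234] [23 23]
blob [160.4 224.5] area 877 xy@.052 [0.6233 0.4241] xy@.155 [0.6093 0.3959] [33 72]
blob [408.8 232. ] area 395 xy@.052 [ 0.6069 -0.2856] xy@.155 [ 0.5939 -0.2715] [25 23]
blob [411.7 285.2] area 377 xy@.052 [ 0.4556 -0.293 ] xy@.155 [ 0.4516 -0.2784] [22 22]
```

Cup A hangs at (0.671, 0.223), right over peg 3. Grasping cup C.

Emit:
{"fn": "servo_tool", "kwargs": {"increments": [{"grip": 0,"roll": 0,"x": -2,"y": 2,"z": 35},{"grip": 0,"roll": 0,"x": 0,"y": 0,"z": 35},{"grip": 0,"roll": 0,"x": 0,"y": 0,"z": 25},{"grip": 0,"roll": 0,"x": 0,"y": 0,"z": 6},{"grip": 0,"roll": 0,"x": 0,"y": 0,"z": 0}]}}

```text
clock: 25.92
tcp_pos: [0.4708, -0.138, 0.0111]
orientation: [-0.002, 0.382, 0.924, 0.0]
wrist_force: [0.6, 0.3, -0.4]
finger_gap: 0.0853
grip_force: 0.0
```

Emit:
{"fn": "servo_tool", "kwargs": {"increments": [{"grip": 1,"roll": 0,"x": 0,"y": 0,"z": 0},{"grip": 1,"roll": 0,"x": 0,"y": 0,"z": 0},{"grip": 1,"roll": 0,"x": 0,"y": 0,"z": 0},{"grip": 1,"roll": 0,"x": 0,"y": 0,"z": 0},{"grip": 1,"roll": 0,"x": 0,"y": 0,"z": 0}]}}

```text
clock: 26.33
tcp_pos: [0.4735, -0.1402, 0.0146]
orientation: [0.002, 0.382, 0.924, 0.0]
wrist_force: [-1.8, 0.9, 7.2]
finger_gap: 0.0653
grip_force: 39.6
```

Emit:
{"fn": "servo_tool", "kwargs": {"increments": [{"grip": 1,"roll": 0,"x": 0,"y": 0,"z": 0},{"grip": 1,"roll": 0,"x": 0,"y": 0,"z": -20},{"grip": 1,"roll": 0,"x": 0,"y": 0,"z": -40},{"grip": 1,"roll": 0,"x": 0,"y": 0,"z": -40},{"grip": 1,"roll": 0,"x": 0,"y": 0,"z": -40}]}}

```text
clock: 26.75
tcp_pos: [0.4714, -0.1396, 0.1547]
orientation: [0.0, 0.383, 0.924, 0.0]
wrist_force: [0.8, -0.9, -1.7]
finger_gap: 0.0653
grip_force: 39.8
```

Emit:
{"fn": "servo_tool", "kwargs": {"increments": [{"grip": 1,"roll": 0,"x": 0,"y": 0,"z": -40},{"grip": 1,"roll": 0,"x": 0,"y": 0,"z": -15},{"grip": 1,"roll": 0,"x": 0,"y": 0,"z": 0},{"grip": 1,"roll": 0,"x": 0,"y": 0,"z": 0}]}}

```text
clock: 27.08
tcp_pos: [0.4726, -0.1402, 0.2091]
orientation: [0.002, 0.383, 0.924, -0.0]
wrist_force: [-0.5, -0.1, -1.3]
finger_gap: 0.0651
grip_force: 39.8
```

```bash
python3 - <<'E'
from h import *
err([.5852,.2879,.210])
E
```

```text
t 27.08 tcp [ 0.4726 -0.1402  0.2091] move [223.1 382.3  -1.2] yaw_y 45.0 j [-0.45  0.16 -0.21  1.2   0.    0.33]
```

Emit:
{"fn": "servo_tool", "kwargs": {"increments": [{"grip": 1,"roll": 0,"x": 18.6,"y": 31.9,"z": 0},{"grip": 1,"roll": 0,"x": 18.6,"y": 31.9,"z": 0},{"grip": 1,"roll": 0,"x": 18.6,"y": 31.9,"z": 0},{"grip": 1,"roll": 0,"x": 18.6,"y": 31.9,"z": 0},{"grip": 1,"roll": 0,"x": 18.6,"y": 31.9,"z": 0}]}}

```text
clock: 27.5
tcp_pos: [0.5177, 0.0404, 0.2055]
orientation: [-0.002, 0.383, 0.924, -0.0]
wrist_force: [0.8, -0.2, -0.7]
finger_gap: 0.0652
grip_force: 39.8
```

Emit:
{"fn": "servo_tool", "kwargs": {"increments": [{"grip": 1,"roll": 0,"x": 18.6,"y": 31.9,"z": 0},{"grip": 1,"roll": 0,"x": 18.6,"y": 31.9,"z": 0},{"grip": 1,"roll": 0,"x": 18.6,"y": 31.9,"z": 0},{"grip": 1,"roll": 0,"x": 18.6,"y": 31.9,"z": 0},{"grip": 1,"roll": 0,"x": 18.6,"y": 31.9,"z": 0}]}}

```text
clock: 27.92
tcp_pos: [0.5647, 0.2189, 0.2052]
orientation: [-0.001, 0.383, 0.924, -0.001]
wrist_force: [0.1, 0.1, -1.0]
finger_gap: 0.0651
grip_force: 39.8
```

Emit:
{"fn": "servo_tool", "kwargs": {"increments": [{"grip": 1,"roll": 0,"x": 18.6,"y": 31.9,"z": 0},{"grip": 1,"roll": 0,"x": 18.6,"y": 31.9,"z": 0},{"grip": 1,"roll": 0,"x": 0,"y": 0,"z": 0},{"grip": 1,"roll": 0,"x": 0,"y": 0,"z": 0},{"grip": 1,"roll": 0,"x": 0,"y": 0,"z": 0}]}}

```text
clock: 28.33
tcp_pos: [0.5834, 0.2884, 0.2053]
orientation: [-0.001, 0.382, 0.924, -0.001]
wrist_force: [0.1, 0.1, -1.6]
finger_gap: 0.0653
grip_force: 39.9
```

```bash
python3 - <<'E'
from h import *
err([.5852,.2879,.120])
E
```

```text
t 28.33 tcp [0.5834 0.2884 0.2053] move [-1.7  1.2 85.3] yaw_y 45.0 j [ 0.34  0.48  0.22  1.32 -0.    1.12]
```

Emit:
{"fn": "servo_tool", "kwargs": {"increments": [{"grip": 1,"roll": 0,"x": -1.7,"y": 1.2,"z": 25},{"grip": 1,"roll": 0,"x": 0,"y": 0,"z": 25},{"grip": 1,"roll": 0,"x": 0,"y": 0,"z": 20},{"grip": 1,"roll": 0,"x": 0,"y": 0,"z": 8},{"grip": 1,"roll": 0,"x": 0,"y": 0,"z": 0}]}}

```text
clock: 28.75
tcp_pos: [0.5847, 0.2863, 0.1268]
orientation: [-0.002, 0.384, 0.924, -0.002]
wrist_force: [-0.1, -0.0, -1.3]
finger_gap: 0.0649
grip_force: 39.9
```

Emit:
{"fn": "servo_tool", "kwargs": {"increments": [{"grip": 1,"roll": 0,"x": 0,"y": 0,"z": 4},{"grip": 1,"roll": 0,"x": 0,"y": 0,"z": 3},{"grip": 1,"roll": 0,"x": 0,"y": 0,"z": 0},{"grip": 1,"roll": 0,"x": 0,"y": 0,"z": 0}]}}

```text
clock: 29.08
tcp_pos: [0.5872, 0.2885, 0.1236]
orientation: [0.001, 0.383, 0.924, 0.001]
wrist_force: [-0.9, 0.4, -1.4]
finger_gap: 0.0653
grip_force: 39.9
```

Emit:
{"fn": "servo_tool", "kwargs": {"increments": [{"grip": 1,"roll": 0,"x": 0,"y": 0,"z": 3},{"grip": 1,"roll": 0,"x": 0,"y": 0,"z": 0},{"grip": 1,"roll": 0,"x": 0,"y": 0,"z": 0}]}}

```text
clock: 29.33
tcp_pos: [0.5866, 0.2885, 0.1196]
orientation: [0.0, 0.383, 0.924, 0.0]
wrist_force: [1.1, 0.5, -1.0]
finger_gap: 0.0655
grip_force: 39.9
```

Emit:
{"fn": "servo_tool", "kwargs": {"increments": [{"grip": 1,"roll": 0,"x": 0,"y": 0,"z": 3},{"grip": 1,"roll": 0,"x": 0,"y": 0,"z": 0},{"grip": 1,"roll": 0,"x": 0,"y": 0,"z": 0}]}}

```text
clock: 29.58
tcp_pos: [0.5872, 0.2887, 0.118]
orientation: [0.001, 0.383, 0.924, 0.001]
wrist_force: [-1.2, -1.1, 6.1]
finger_gap: 0.0652
grip_force: 40.5
```

Emit:
{"fn": "servo_tool", "kwargs": {"increments": [{"grip": 1,"roll": 0,"x": 0,"y": 0,"z": 1},{"grip": 1,"roll": 0,"x": 0,"y": 0,"z": 0},{"grip": 1,"roll": 0,"x": 0,"y": 0,"z": 0}]}}

```text
clock: 29.83
tcp_pos: [0.5872, 0.2887, 0.1179]
orientation: [0.001, 0.383, 0.924, 0.001]
wrist_force: [-2.7, -1.1, 10.1]
finger_gap: 0.0655
grip_force: 40.9
```

Contact at the expected height. Release, rise, and fly toward the next cups.

Emit:
{"fn": "servo_tool", "kwargs": {"increments": [{"grip": 0,"roll": 0,"x": 0,"y": 0,"z": -1},{"grip": 0,"roll": 0,"x": 0,"y": 0,"z": 0},{"grip": 0,"roll": 0,"x": 0,"y": 0,"z": 0},{"grip": 0,"roll": 0,"x": 0,"y": 0,"z": 0},{"grip": 0,"roll": 0,"x": 0,"y": 0,"z": 0}]}}

```text
clock: 30.25
tcp_pos: [0.5865, 0.2884, 0.1161]
orientation: [-0.0, 0.383, 0.924, -0.0]
wrist_force: [-0.1, -0.6, 0.9]
finger_gap: 0.0854
grip_force: 0.0
```

Emit:
{"fn": "servo_tool", "kwargs": {"increments": [{"grip": 0,"roll": 0,"x": 0,"y": 0,"z": -10},{"grip": 0,"roll": 0,"x": 0,"y": 0,"z": -20},{"grip": 0,"roll": 0,"x": 0,"y": 0,"z": -35},{"grip": 0,"roll": 0,"x": 0,"y": 0,"z": -35},{"grip": 0,"roll": 0,"x": 0,"y": 0,"z": 0}]}}

```text
clock: 30.67
tcp_pos: [0.5897, 0.2895, 0.2253]
orientation: [0.005, 0.383, 0.924, 0.004]
wrist_force: [1.5, 0.1, 1.0]
finger_gap: 0.0854
grip_force: 0.0
```

```bash
python3 - <<'E'
from cups import *
cups("t4"); err([.607,-.2855,.112])
E
```

```text
blob [159.6 201. ] area 143 xy@.052 [0.6915 0.4287] xy@.155 [0.6735 0.4003] [16 30]
blob [225.  202.2] area 412 xy@.052 [0.6893 0.2407] xy@.155 [0.6714 0.2234] [23 23]
blob [408.7 232. ] area 399 xy@.052 [ 0.6069 -0.2855] xy@.155 [ 0.5939 -0.2714] [25 23]
blob [205.5 228.7] area 124 xy@.052 [0.6121 0.2946] xy@.155 [0.5988 0.2742] [13 17]
blob [411.2 285.2] area 396 xy@.052 [ 0.4557 -0.2914] xy@.155 [ 0.4517 -0.2769] [24 22]
t 30.72 tcp [0.5891 0.2893 0.2223] move [-418.6 -394.8  108.6] yaw_y 45.0 j [0.33 0.47 0.26 1.35 0.   1.12]
```

Emit:
{"fn": "servo_tool", "kwargs": {"increments": [{"grip": 0,"roll": 0,"x": -27.9,"y": -26.3,"z": 0},{"grip": 0,"roll": 0,"x": -27.9,"y": -26.3,"z": 0},{"grip": 0,"roll": 0,"x": -27.9,"y": -26.3,"z": 0},{"grip": 0,"roll": 0,"x": -27.9,"y": -26.3,"z": 0},{"grip": 0,"roll": 0,"x": -27.9,"y": -26.3,"z": 0}]}}

```text
clock: 31.13
tcp_pos: [0.5917, 0.0953, 0.2161]
orientation: [-0.0, 0.382, 0.924, -0.0]
wrist_force: [0.4, 0.7, -0.3]
finger_gap: 0.0854
grip_force: 0.0
```

Emit:
{"fn": "servo_tool", "kwargs": {"increments": [{"grip": 0,"roll": 0,"x": -27.9,"y": -26.3,"z": 0},{"grip": 0,"roll": 0,"x": -27.9,"y": -26.3,"z": 0},{"grip": 0,"roll": 0,"x": -27.9,"y": -26.3,"z": 13.5},{"grip": 0,"roll": 0,"x": -27.9,"y": -26.3,"z": 13.5},{"grip": 0,"roll": 0,"x": -27.9,"y": -26.3,"z": 13.5}]}}

```text
clock: 31.55
tcp_pos: [0.5975, -0.0966, 0.1755]
orientation: [0.0, 0.383, 0.924, 0.0]
wrist_force: [0.4, -0.3, 0.1]
finger_gap: 0.0858
grip_force: 0.0
```

Emit:
{"fn": "servo_tool", "kwargs": {"increments": [{"grip": 0,"roll": 0,"x": -27.9,"y": -26.3,"z": 13.5},{"grip": 0,"roll": 0,"x": -27.9,"y": -26.3,"z": 13.5},{"grip": 0,"roll": 0,"x": -27.9,"y": -26.3,"z": 13.5},{"grip": 0,"roll": 0,"x": -27.9,"y": -26.3,"z": 13.5},{"grip": 0,"roll": 0,"x": -27.9,"y": -26.3,"z": 13.5}]}}

```text
clock: 31.97
tcp_pos: [0.603, -0.2882, 0.1074]
orientation: [-0.0, 0.383, 0.924, 0.0]
wrist_force: [0.4, -0.1, 0.3]
finger_gap: 0.0856
grip_force: 0.0
```

Emit:
{"fn": "servo_tool", "kwargs": {"increments": [{"grip": 0,"roll": 0,"x": 0,"y": 0,"z": 0},{"grip": 0,"roll": 0,"x": 0,"y": 0,"z": 0},{"grip": 0,"roll": 0,"x": 0,"y": 0,"z": 0},{"grip": 0,"roll": 0,"x": 0,"y": 0,"z": 0}]}}

```text
clock: 32.3
tcp_pos: [0.6037, -0.2853, 0.1088]
orientation: [-0.0, 0.382, 0.924, 0.0]
wrist_force: [0.3, 1.1, 0.1]
finger_gap: 0.0856
grip_force: 0.0
```

```bash
python3 - <<'E'
from cups import *
err([.607,-.2855,.012]); wristcup("w14",[.607,-.2855]); cups("t5")
E
```

```text
t 32.3 tcp [ 0.6037 -0.2853  0.1088] move [-2.5  2.2 96.8] yaw_y 45.1 j [-0.56  0.55  0.1   1.12  0.    0.22]
wrist blob x 4 183 y 0 129
wrist blob x 260 379 y 192 323
model x 262.0 380.0 y 192.0 323.0
blob [224.9 202.2] area 415 xy@.052 [0.6893 0.2407] xy@.155 [0.6714 0.2235] [23 23]
blob [160.3 224.3] area 859 xy@.052 [0.624  0.4243] xy@.155 [0.61   0.3961] [33 72]
blob [199.7 233. ] area 424 xy@.052 [0.5997 0.3108] xy@.155 [0.5871 0.2894] [23 23]
blob [492.2 240.5] area 787 xy@.052 [ 0.5844 -0.5222] xy@.155 [ 0.5727 -0.494 ] [62 26]
blob [335.  375.9] area 112 xy@.052 [ 0.2021 -0.0781] xy@.155 [ 0.2132 -0.0763] [29 23]
```

Cups A and C both hang at their pegs. Grasping cup B.

Emit:
{"fn": "servo_tool", "kwargs": {"increments": [{"grip": 0,"roll": 0,"x": -2.5,"y": 2.2,"z": 35},{"grip": 0,"roll": 0,"x": 0,"y": 0,"z": 35},{"grip": 0,"roll": 0,"x": 0,"y": 0,"z": 22},{"grip": 0,"roll": 0,"x": 0,"y": 0,"z": 5},{"grip": 0,"roll": 0,"x": 0,"y": 0,"z": 0}]}}

```text
clock: 32.82
tcp_pos: [0.6059, -0.2847, 0.01]
orientation: [-0.002, 0.382, 0.924, 0.0]
wrist_force: [-0.3, 0.4, 0.4]
finger_gap: 0.0852
grip_force: 0.0
```

Emit:
{"fn": "servo_tool", "kwargs": {"increments": [{"grip": 1,"roll": 0,"x": 0,"y": 0,"z": 0},{"grip": 1,"roll": 0,"x": 0,"y": 0,"z": 0},{"grip": 1,"roll": 0,"x": 0,"y": 0,"z": 0},{"grip": 1,"roll": 0,"x": 0,"y": 0,"z": 0},{"grip": 1,"roll": 0,"x": 0,"y": 0,"z": 0}]}}

```text
clock: 33.23
tcp_pos: [0.6087, -0.2874, 0.0143]
orientation: [0.002, 0.383, 0.924, -0.0]
wrist_force: [0.1, 0.6, 6.0]
finger_gap: 0.0658
grip_force: 39.8
```

Emit:
{"fn": "servo_tool", "kwargs": {"increments": [{"grip": 1,"roll": 0,"x": 0,"y": 0,"z": 0},{"grip": 1,"roll": 0,"x": 0,"y": 0,"z": -20},{"grip": 1,"roll": 0,"x": 0,"y": 0,"z": -40},{"grip": 1,"roll": 0,"x": 0,"y": 0,"z": -40},{"grip": 1,"roll": 0,"x": 0,"y": 0,"z": -40}]}}

```text
clock: 33.65
tcp_pos: [0.6065, -0.2865, 0.1533]
orientation: [-0.0, 0.383, 0.924, 0.0]
wrist_force: [0.2, -0.2, -1.2]
finger_gap: 0.0665
grip_force: 39.7
```

Emit:
{"fn": "servo_tool", "kwargs": {"increments": [{"grip": 1,"roll": 0,"x": 0,"y": 0,"z": -40},{"grip": 1,"roll": 0,"x": 0,"y": 0,"z": -15},{"grip": 1,"roll": 0,"x": 0,"y": 0,"z": 0},{"grip": 1,"roll": 0,"x": 0,"y": 0,"z": 0}]}}

```text
clock: 33.98
tcp_pos: [0.6076, -0.2872, 0.2083]
orientation: [0.002, 0.383, 0.924, -0.0]
wrist_force: [-0.2, -0.2, -2.4]
finger_gap: 0.0665
grip_force: 39.7
```

```bash
python3 - <<'E'
from h import *
err([.6334,.1197,.208])
E
```

```text
t 33.98 tcp [ 0.6076 -0.2872  0.2083] move [269.6 305.9  -0.4] yaw_y 45.0 j [-0.56  0.51  0.29  1.34  0.    0.22]
```

Emit:
{"fn": "servo_tool", "kwargs": {"increments": [{"grip": 1,"roll": 0,"x": 24.5,"y": 27.8,"z": 0},{"grip": 1,"roll": 0,"x": 24.5,"y": 27.8,"z": 0},{"grip": 1,"roll": 0,"x": 24.5,"y": 27.8,"z": 0},{"grip": 1,"roll": 0,"x": 24.5,"y": 27.8,"z": 0},{"grip": 1,"roll": 0,"x": 24.5,"y": 27.8,"z": 0}]}}

```text
clock: 34.4
tcp_pos: [0.6171, -0.1, 0.2039]
orientation: [-0.002, 0.383, 0.924, -0.0]
wrist_force: [1.2, 0.7, -1.4]
finger_gap: 0.0662
grip_force: 39.7
```

Emit:
{"fn": "servo_tool", "kwargs": {"increments": [{"grip": 1,"roll": 0,"x": 24.5,"y": 27.8,"z": 0},{"grip": 1,"roll": 0,"x": 24.5,"y": 27.8,"z": 0},{"grip": 1,"roll": 0,"x": 24.5,"y": 27.8,"z": 0},{"grip": 1,"roll": 0,"x": 24.5,"y": 27.8,"z": 0},{"grip": 1,"roll": 0,"x": 24.5,"y": 27.8,"z": 0}]}}

```text
clock: 34.82
tcp_pos: [0.6288, 0.0849, 0.204]
orientation: [-0.002, 0.383, 0.924, -0.001]
wrist_force: [0.4, 0.4, -1.7]
finger_gap: 0.066
grip_force: 39.7
```

Emit:
{"fn": "servo_tool", "kwargs": {"increments": [{"grip": 1,"roll": 0,"x": 24.5,"y": 27.8,"z": 0},{"grip": 1,"roll": 0,"x": 0,"y": 0,"z": 0},{"grip": 1,"roll": 0,"x": 0,"y": 0,"z": 0},{"grip": 1,"roll": 0,"x": 0,"y": 0,"z": 0},{"grip": 1,"roll": 0,"x": 0,"y": 0,"z": 0}]}}

```text
clock: 35.23
tcp_pos: [0.632, 0.119, 0.2052]
orientation: [-0.001, 0.383, 0.924, -0.001]
wrist_force: [0.2, 0.4, -0.9]
finger_gap: 0.0662
grip_force: 39.8
```

```bash
python3 - <<'E'
from h import *
err([.6334,.1197,.118])
E
```

```text
t 35.23 tcp [0.632  0.119  0.2052] move [-0.6  1.6 87.2] yaw_y 44.9 j [ 0.06  0.46  0.2   1.31 -0.    0.85]
```

Emit:
{"fn": "servo_tool", "kwargs": {"increments": [{"grip": 1,"roll": 0,"x": -0.6,"y": 1.6,"z": 25},{"grip": 1,"roll": 0,"x": 0,"y": 0,"z": 25},{"grip": 1,"roll": 0,"x": 0,"y": 0,"z": 20},{"grip": 1,"roll": 0,"x": 0,"y": 0,"z": 8},{"grip": 1,"roll": 0,"x": 0,"y": 0,"z": 0}]}}

```text
clock: 35.65
tcp_pos: [0.6323, 0.1192, 0.1257]
orientation: [-0.002, 0.384, 0.923, -0.001]
wrist_force: [0.1, -0.3, -1.3]
finger_gap: 0.0661
grip_force: 39.7
```

Emit:
{"fn": "servo_tool", "kwargs": {"increments": [{"grip": 1,"roll": 0,"x": 0,"y": 0,"z": 4},{"grip": 1,"roll": 0,"x": 0,"y": 0,"z": 3},{"grip": 1,"roll": 0,"x": 0,"y": 0,"z": 0},{"grip": 1,"roll": 0,"x": 0,"y": 0,"z": 0}]}}

```text
clock: 35.98
tcp_pos: [0.6348, 0.1207, 0.1225]
orientation: [0.001, 0.383, 0.924, 0.0]
wrist_force: [0.9, -0.4, -0.8]
finger_gap: 0.0661
grip_force: 39.8
```

Emit:
{"fn": "servo_tool", "kwargs": {"increments": [{"grip": 1,"roll": 0,"x": 0,"y": 0,"z": 3},{"grip": 1,"roll": 0,"x": 0,"y": 0,"z": 0},{"grip": 1,"roll": 0,"x": 0,"y": 0,"z": 0}]}}

```text
clock: 36.23
tcp_pos: [0.6341, 0.1209, 0.1186]
orientation: [0.0, 0.383, 0.924, 0.0]
wrist_force: [-0.5, -0.1, -0.8]
finger_gap: 0.0661
grip_force: 39.8
```

Emit:
{"fn": "servo_tool", "kwargs": {"increments": [{"grip": 1,"roll": 0,"x": 0,"y": 0,"z": 2},{"grip": 1,"roll": 0,"x": 0,"y": 0,"z": 0},{"grip": 1,"roll": 0,"x": 0,"y": 0,"z": 0}]}}

```text
clock: 36.48
tcp_pos: [0.6346, 0.121, 0.1178]
orientation: [0.001, 0.383, 0.924, 0.0]
wrist_force: [-2.2, -0.3, 5.0]
finger_gap: 0.0664
grip_force: 40.3
```

Emit:
{"fn": "servo_tool", "kwargs": {"increments": [{"grip": 0,"roll": 0,"x": 0,"y": 0,"z": 0},{"grip": 0,"roll": 0,"x": 0,"y": 0,"z": 0},{"grip": 0,"roll": 0,"x": 0,"y": 0,"z": 0},{"grip": 0,"roll": 0,"x": 0,"y": 0,"z": 0},{"grip": 0,"roll": 0,"x": 0,"y": 0,"z": 0}]}}

```text
clock: 36.9
tcp_pos: [0.6341, 0.1208, 0.1162]
orientation: [-0.0, 0.383, 0.924, -0.0]
wrist_force: [0.4, 0.6, -0.1]
finger_gap: 0.0852
grip_force: 0.0
```

Emit:
{"fn": "servo_tool", "kwargs": {"increments": [{"grip": 0,"roll": 0,"x": 0,"y": 0,"z": -10},{"grip": 0,"roll": 0,"x": 0,"y": 0,"z": -20},{"grip": 0,"roll": 0,"x": 0,"y": 0,"z": -35},{"grip": 0,"roll": 0,"x": 0,"y": 0,"z": -35},{"grip": 0,"roll": 0,"x": 0,"y": 0,"z": 0}]}}

```text
clock: 37.32
tcp_pos: [0.6374, 0.1211, 0.2253]
orientation: [0.005, 0.383, 0.924, 0.003]
wrist_force: [0.9, 0.3, 1.0]
finger_gap: 0.0851
grip_force: 0.0
```

```bash
python3 - <<'E'
from cups import *
cups("t6"); err([.4555,-.2917,.112])
E
```

```text
blob [160.4 224.5] area 874 xy@.052 [0.6232 0.4241] xy@.155 [0.6093 0.396 ] [33 72]
blob [199.2 232.9] area 406 xy@.052 [0.5998 0.312 ] xy@.155 [0.5873 0.2906] [22 23]
blob [411.3 285.9] area 374 xy@.052 [ 0.4536 -0.2919] xy@.155 [ 0.4498 -0.2774] [24 23]
blob [236.  370.7] area 125 xy@.052 [0.2136 0.1981] xy@.155 [0.224  0.1834] [20 32]
t 37.37 tcp [0.6368 0.121  0.2223] move [-162.9 -420.8  108.3] yaw_y 45.0 j [0.06 0.45 0.23 1.34 0.   0.85]
```

Emit:
{"fn": "servo_tool", "kwargs": {"increments": [{"grip": 0,"roll": 0,"x": -13.6,"y": -35.1,"z": 0},{"grip": 0,"roll": 0,"x": -13.6,"y": -35.1,"z": 0},{"grip": 0,"roll": 0,"x": -13.6,"y": -35.1,"z": 0},{"grip": 0,"roll": 0,"x": -13.6,"y": -35.1,"z": 0},{"grip": 0,"roll": 0,"x": -13.6,"y": -35.1,"z": 13.5}]}}

```text
clock: 37.78
tcp_pos: [0.5584, -0.0528, 0.2049]
orientation: [0.002, 0.382, 0.924, 0.0]
wrist_force: [0.9, -0.2, 0.6]
finger_gap: 0.0853
grip_force: 0.0
```

Emit:
{"fn": "servo_tool", "kwargs": {"increments": [{"grip": 0,"roll": 0,"x": -13.6,"y": -35.1,"z": 13.5},{"grip": 0,"roll": 0,"x": -13.6,"y": -35.1,"z": 13.5},{"grip": 0,"roll": 0,"x": -13.6,"y": -35.1,"z": 13.5},{"grip": 0,"roll": 0,"x": -13.6,"y": -35.1,"z": 13.5},{"grip": 0,"roll": 0,"x": -13.6,"y": -35.1,"z": 13.5}]}}

```text
clock: 38.2
tcp_pos: [0.4808, -0.2248, 0.1347]
orientation: [-0.0, 0.383, 0.924, 0.0]
wrist_force: [0.7, -0.9, -0.2]
finger_gap: 0.0852
grip_force: 0.0
```

Emit:
{"fn": "servo_tool", "kwargs": {"increments": [{"grip": 0,"roll": 0,"x": -13.6,"y": -35.1,"z": 13.5},{"grip": 0,"roll": 0,"x": -13.6,"y": -35.1,"z": 13.5},{"grip": 0,"roll": 0,"x": 0,"y": 0,"z": 0},{"grip": 0,"roll": 0,"x": 0,"y": 0,"z": 0},{"grip": 0,"roll": 0,"x": 0,"y": 0,"z": 0}]}}

```text
clock: 38.62
tcp_pos: [0.4514, -0.2921, 0.1083]
orientation: [-0.0, 0.383, 0.924, 0.0]
wrist_force: [0.1, 0.5, -0.4]
finger_gap: 0.0855
grip_force: 0.0
```

```bash
python3 - <<'E'
from cups import *
err([.4545,-.2917,.012]); wristcup("w15",[.4545,-.2917]); cups("t7")
E
```

```text
t 38.62 tcp [ 0.4514 -0.2921  0.1083] move [-2.   2.4 96.3] yaw_y 44.9 j [-0.72  0.31 -0.27  0.99  0.    0.06]
wrist blob x 260 379 y 192 323
model x 262.0 381.0 y 191.0 322.0
blob [225.  202.2] area 410 xy@.052 [0.6893 0.2407] xy@.155 [0.6714 0.2234] [23 23]
blob [160.3 224.3] area 864 xy@.052 [0.6239 0.4243] xy@.155 [0.6099 0.3961] [33 72]
blob [262.2 215.9] area 412 xy@.052 [0.6501 0.133 ] xy@.155 [0.6346 0.1222] [23 23]
blob [199.6 233. ] area 422 xy@.052 [0.5996 0.3109] xy@.155 [0.587  0.2895] [23 23]
```

Three cups hang. Grasping the last, cup D.

Emit:
{"fn": "servo_tool", "kwargs": {"increments": [{"grip": 0,"roll": 0,"x": -2,"y": 2,"z": 35},{"grip": 0,"roll": 0,"x": 0,"y": 0,"z": 35},{"grip": 0,"roll": 0,"x": 0,"y": 0,"z": 22},{"grip": 0,"roll": 0,"x": 0,"y": 0,"z": 4},{"grip": 0,"roll": 0,"x": 0,"y": 0,"z": 0}]}}

```text
clock: 39.13
tcp_pos: [0.4542, -0.2903, 0.0115]
orientation: [-0.001, 0.382, 0.924, 0.001]
wrist_force: [-0.6, -0.1, 0.3]
finger_gap: 0.0854
grip_force: 0.0
```

Emit:
{"fn": "servo_tool", "kwargs": {"increments": [{"grip": 1,"roll": 0,"x": 0,"y": 0,"z": 0},{"grip": 1,"roll": 0,"x": 0,"y": 0,"z": 0},{"grip": 1,"roll": 0,"x": 0,"y": 0,"z": 0},{"grip": 1,"roll": 0,"x": 0,"y": 0,"z": 0},{"grip": 1,"roll": 0,"x": 0,"y": 0,"z": 0}]}}

```text
clock: 39.55
tcp_pos: [0.4561, -0.2932, 0.0148]
orientation: [0.002, 0.382, 0.924, -0.0]
wrist_force: [-0.4, 2.2, 7.5]
finger_gap: 0.0657
grip_force: 39.6
```

Emit:
{"fn": "servo_tool", "kwargs": {"increments": [{"grip": 1,"roll": 0,"x": 0,"y": 0,"z": 0},{"grip": 1,"roll": 0,"x": 0,"y": 0,"z": -20},{"grip": 1,"roll": 0,"x": 0,"y": 0,"z": -40},{"grip": 1,"roll": 0,"x": 0,"y": 0,"z": -40},{"grip": 1,"roll": 0,"x": 0,"y": 0,"z": -40}]}}

```text
clock: 39.97
tcp_pos: [0.4543, -0.2922, 0.1548]
orientation: [0.0, 0.383, 0.924, 0.0]
wrist_force: [1.1, -1.4, -1.4]
finger_gap: 0.0654
grip_force: 40.0
```

Emit:
{"fn": "servo_tool", "kwargs": {"increments": [{"grip": 1,"roll": 0,"x": 0,"y": 0,"z": -40},{"grip": 1,"roll": 0,"x": 0,"y": 0,"z": -15},{"grip": 1,"roll": 0,"x": 0,"y": 0,"z": 0},{"grip": 1,"roll": 0,"x": 0,"y": 0,"z": 0}]}}

```text
clock: 40.3
tcp_pos: [0.4552, -0.293, 0.2091]
orientation: [0.002, 0.383, 0.924, -0.001]
wrist_force: [-0.7, 0.3, -1.4]
finger_gap: 0.0654
grip_force: 40.0
```

```bash
python3 - <<'E'
from h import *
err([.5254,.1235,.208])
E
```

```text
t 40.3 tcp [ 0.4552 -0.293   0.2091] move [2.448e+02 3.441e+02 3.000e-01] yaw_y 45.0 j [-0.72  0.25 -0.09  1.22  0.    0.07]
```

Emit:
{"fn": "servo_tool", "kwargs": {"increments": [{"grip": 1,"roll": 0,"x": 22.3,"y": 31.3,"z": 0},{"grip": 1,"roll": 0,"x": 22.3,"y": 31.3,"z": 0},{"grip": 1,"roll": 0,"x": 22.3,"y": 31.3,"z": 0},{"grip": 1,"roll": 0,"x": 22.3,"y": 31.3,"z": 0},{"grip": 1,"roll": 0,"x": 22.3,"y": 31.3,"z": 0}]}}

```text
clock: 40.72
tcp_pos: [0.485, -0.1009, 0.2053]
orientation: [-0.002, 0.383, 0.924, 0.0]
wrist_force: [0.1, 0.1, -2.2]
finger_gap: 0.0656
grip_force: 40.1
```

Emit:
{"fn": "servo_tool", "kwargs": {"increments": [{"grip": 1,"roll": 0,"x": 22.3,"y": 31.3,"z": 0},{"grip": 1,"roll": 0,"x": 22.3,"y": 31.3,"z": 0},{"grip": 1,"roll": 0,"x": 22.3,"y": 31.3,"z": 0},{"grip": 1,"roll": 0,"x": 22.3,"y": 31.3,"z": 0},{"grip": 1,"roll": 0,"x": 22.3,"y": 31.3,"z": 0}]}}

```text
clock: 41.13
tcp_pos: [0.5168, 0.0885, 0.2053]
orientation: [-0.002, 0.383, 0.924, -0.001]
wrist_force: [1.0, -0.8, -1.8]
finger_gap: 0.0655
grip_force: 40.1
```

Emit:
{"fn": "servo_tool", "kwargs": {"increments": [{"grip": 1,"roll": 0,"x": 22,"y": 31,"z": 0},{"grip": 1,"roll": 0,"x": 0,"y": 0,"z": 0},{"grip": 1,"roll": 0,"x": 0,"y": 0,"z": 0},{"grip": 1,"roll": 0,"x": 0,"y": 0,"z": 0},{"grip": 1,"roll": 0,"x": 0,"y": 0,"z": 0}]}}

```text
clock: 41.55
tcp_pos: [0.5238, 0.123, 0.2064]
orientation: [-0.001, 0.383, 0.924, -0.001]
wrist_force: [0.1, -0.0, -1.9]
finger_gap: 0.0654
grip_force: 40.2
```

```bash
python3 - <<'E'
from h import *
err([.5254,.1235,.118])
E
```

```text
t 41.55 tcp [0.5238 0.123  0.2064] move [-0.9  1.7 88.4] yaw_y 44.9 j [ 0.08  0.25 -0.1   1.22 -0.    0.87]
```

Emit:
{"fn": "servo_tool", "kwargs": {"increments": [{"grip": 1,"roll": 0,"x": -0.9,"y": 1.7,"z": 25},{"grip": 1,"roll": 0,"x": 0,"y": 0,"z": 25},{"grip": 1,"roll": 0,"x": 0,"y": 0,"z": 20},{"grip": 1,"roll": 0,"x": 0,"y": 0,"z": 8},{"grip": 1,"roll": 0,"x": 0,"y": 0,"z": 0}]}}

```text
clock: 41.97
tcp_pos: [0.5245, 0.1231, 0.1273]
orientation: [-0.002, 0.384, 0.923, -0.001]
wrist_force: [-0.4, -0.6, -1.7]
finger_gap: 0.0656
grip_force: 40.1
```

Emit:
{"fn": "servo_tool", "kwargs": {"increments": [{"grip": 1,"roll": 0,"x": 0,"y": 0,"z": 4},{"grip": 1,"roll": 0,"x": 0,"y": 0,"z": 3},{"grip": 1,"roll": 0,"x": 0,"y": 0,"z": 0},{"grip": 1,"roll": 0,"x": 0,"y": 0,"z": 0}]}}

```text
clock: 42.3
tcp_pos: [0.527, 0.1246, 0.1234]
orientation: [0.001, 0.383, 0.924, 0.0]
wrist_force: [0.3, -0.1, -0.9]
finger_gap: 0.0653
grip_force: 40.2
```

Emit:
{"fn": "servo_tool", "kwargs": {"increments": [{"grip": 1,"roll": 0,"x": 0,"y": 0,"z": 3},{"grip": 1,"roll": 0,"x": 0,"y": 0,"z": 0},{"grip": 1,"roll": 0,"x": 0,"y": 0,"z": 0}]}}

```text
clock: 42.55
tcp_pos: [0.5263, 0.1247, 0.1196]
orientation: [0.0, 0.383, 0.924, 0.0]
wrist_force: [-0.6, 0.1, -2.6]
finger_gap: 0.0654
grip_force: 40.2
```

Emit:
{"fn": "servo_tool", "kwargs": {"increments": [{"grip": 1,"roll": 0,"x": 0,"y": 0,"z": 3},{"grip": 1,"roll": 0,"x": 0,"y": 0,"z": 0},{"grip": 1,"roll": 0,"x": 0,"y": 0,"z": 0}]}}

```text
clock: 42.8
tcp_pos: [0.5271, 0.1246, 0.1182]
orientation: [0.001, 0.383, 0.924, 0.0]
wrist_force: [-1.2, -0.5, 8.4]
finger_gap: 0.0654
grip_force: 41.0
```

Fully down. Releasing, rising, and moving clear so that I can check everything by code.

Emit:
{"fn": "servo_tool", "kwargs": {"increments": [{"grip": 0,"roll": 0,"x": 0,"y": 0,"z": 0},{"grip": 0,"roll": 0,"x": 0,"y": 0,"z": 0},{"grip": 0,"roll": 0,"x": 0,"y": 0,"z": 0},{"grip": 0,"roll": 0,"x": 0,"y": 0,"z": 0},{"grip": 0,"roll": 0,"x": 0,"y": 0,"z": 0}]}}

```text
clock: 43.22
tcp_pos: [0.5263, 0.1247, 0.1163]
orientation: [-0.0, 0.383, 0.924, -0.0]
wrist_force: [1.3, 0.9, 0.4]
finger_gap: 0.0858
grip_force: 0.0
```

Emit:
{"fn": "servo_tool", "kwargs": {"increments": [{"grip": 0,"roll": 0,"x": 0,"y": 0,"z": -10},{"grip": 0,"roll": 0,"x": 0,"y": 0,"z": -20},{"grip": 0,"roll": 0,"x": 0,"y": 0,"z": -35},{"grip": 0,"roll": 0,"x": 0,"y": 0,"z": -35},{"grip": 0,"roll": 0,"x": 0,"y": 0,"z": -30}]}}

```text
clock: 43.63
tcp_pos: [0.5264, 0.1247, 0.2493]
orientation: [0.001, 0.383, 0.924, 0.0]
wrist_force: [0.3, -0.2, -0.1]
finger_gap: 0.0849
grip_force: 0.0
```

Emit:
{"fn": "servo_tool", "kwargs": {"increments": [{"grip": 0,"roll": 0,"x": -20,"y": -30,"z": -10},{"grip": 0,"roll": 0,"x": -20,"y": -30,"z": 0},{"grip": 0,"roll": 0,"x": -20,"y": -30,"z": 0},{"grip": 0,"roll": 0,"x": -20,"y": -30,"z": 0},{"grip": 0,"roll": 0,"x": -20,"y": -30,"z": 0}]}}

```text
clock: 44.05
tcp_pos: [0.4905, -0.0534, 0.2575]
orientation: [0.001, 0.382, 0.924, 0.0]
wrist_force: [0.3, -0.3, 0.1]
finger_gap: 0.0854
grip_force: 0.0
```

Emit:
{"fn": "servo_tool", "kwargs": {"increments": [{"grip": 0,"roll": 0,"x": -20,"y": -30,"z": 0},{"grip": 0,"roll": 0,"x": -20,"y": -30,"z": 0},{"grip": 0,"roll": 0,"x": 0,"y": 0,"z": 0},{"grip": 0,"roll": 0,"x": 0,"y": 0,"z": 0},{"grip": 0,"roll": 0,"x": 0,"y": 0,"z": 0}]}}

```text
clock: 44.47
tcp_pos: [0.4768, -0.1228, 0.2569]
orientation: [0.0, 0.383, 0.924, 0.0]
wrist_force: [-0.1, 0.3, -1.0]
finger_gap: 0.0852
grip_force: 0.0
```

```bash
python3 - <<'E'
from cups import *
cups("t8"); err([.582,.196,.25])
# cups at hang: check in scene view against the model (upright, bottom .103)
C,im=snap("scene","s9"); hsv=cv2.cvtColor(im,cv2.COLOR_RGB2HSV)
m=((hsv[:,:,1]<70)&(hsv[:,:,2]>110)).astype(np.uint8)
n,l,st,ce=cv2.connectedComponentsWithStats(m)
for i in range(1,n):
    x,y,w,h,a=st[i]
    if a>120 and 330<x<470 and 120<y<280: print("scene",x,x+w,y,y+h,a)
for p in((.6714,.2234),(.587,.2895),(.6346,.1222),(.5265,.1245)):
    P=np.array([w2pix(C,[p[0]+r*np.cos(t),p[1]+r*np.sin(t),z]) for z,r in((.155,.0315),(.103,.033)) for t in np.arange(0,6.28,.1)])
    print("model",P[:,0].min().round(),P[:,0].max().round(),P[:,1].min().round(),P[:,1].max().round())
E
```

```text
blob [224.7 202.1] area 414 xy@.052 [0.6894 0.2413] xy@.155 [0.6715 0.2241] [23 23]
blob [160.3 224.5] area 869 xy@.052 [0.6233 0.4243] xy@.155 [0.6094 0.3961] [33 72]
blob [262.2 215.9] area 408 xy@.052 [0.6503 0.1329] xy@.155 [0.6347 0.1221] [23 23]
blob [199.6 233.1] area 424 xy@.052 [0.5994 0.311 ] xy@.155 [0.5869 0.2896] [23 24]
blob [260. 256.] area 416 xy@.052 [0.5352 0.1372] xy@.155 [0.5265 0.1261] [23 23]
blob [284.2 395.7] area 806 xy@.052 [0.1465 0.0627] xy@.155 [0.1609 0.0561] [ 69 132]
t 44.52 tcp [ 0.4769 -0.1222  0.2568] move [150.6 299.4   7. ] yaw_y 45.0 j [-0.41  0.15 -0.11  1.32  0.    0.37]
scene 352 383 189 223 655
scene 417 500 188 247 1868
scene 376 406 216 248 754
scene 381 418 269 300 631
model 418.0 447.0 211.0 243.0
model 418.0 445.0 188.0 217.0
model 378.0 406.0 215.0 247.0
model 356.0 382.0 192.0 222.0
```

All four cups match the fully hung model in both views. Last check: the lever, then hand in.

```bash
python3 - <<'E'
from meas import *
for n in("top0","t8"):
    print(n,[lev_scores(n,s)[:3] for s in((229.7,) if n=="top0" else (158,160,162))])
E
```

```text
top0 [[(np.float64(44.8), 16), (np.float64(45.9), 20), (np.float64(46.2), 4)]]
t8 [[(np.float64(52.2), 64), (np.float64(52.2), 80), (np.float64(52.5), 88)], [(np.float64(49.6), 92), (np.float64(51.5), 72), (np.float64(51.6), 88)], [(np.float64(49.5), 84), (np.float64(51.1), 88), (np.float64(51.2), 60)]]
```

```bash
python3 -c "
from h import *
print(env.hand_in())"
```

```text
the job is handed in; nothing more can be done
None
```

The job is handed in, verdict not shown: the crown faces the flat (about 160°), the clamp screw is pressed hard against it (lever about 1.5 rad), all four white cups hang fully down on their own pegs, and nothing around them was knowingly touched, though I ran no final position check on those objects.

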